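# Show the blue pendant to the inspection camera

## Task

Draw the pendant with the blue stone out of the wooden block (its wooden stem is there to grip it by) and hold it up to the inspection camera: blue stone 12 cm in front of the lens and centred on the lens axis, stone side squarely facing the lens (so leaned back to match the camera's downward look), stem side up with no sideways lean in the picture. Finish while still holding it there, quite still. Leave the other pendants and the things lying on the bench where they are, and never touch the camera.

Things in the scene. Friction and masses are not known exactly. Their poses are not given: they have to be found in the camera images.
- pendant_blue: pendant to show: upright silver plate 4 (x) x 36 (y) x 60 (z) mm, blue domed oval stone on its +x face, wooden stem on its top edge. 55 to 115 g. Origin: middle of the plate's lower edge; x = plate normal on the stone's side, y along its width, z up to the stem. Starts in one of the block's slots, lower 20 mm inside, loose: may lean up to 5 degrees, slides out upward freely
- stone (a point): top of the blue stone's dome, 10 mm in front (+x) of the plate's mid-plane and 40 mm above its lower edge; axes as the pendant's. The oval stone is 21 mm wide, 29 mm high
- stem (a point): middle of the blue pendant's light wooden holding stem, 80 mm straight above the plate's lower edge: 18 mm wide (y), 10 mm thick (x), reaching from 58 to 96 mm above the lower edge; free on all sides; axes as the pendant's
- lens (a point): centre of the inspection camera's front glass. x points out of the camera's rear, so it looks along -x; y is level; z is the picture's up. The head looks down by 6 to 29 degrees (stiff); tilt, place and heading vary. The stone belongs at (-120, 0, 0) mm in this frame, the pendant's axes parallel to the lens's and pointing the same way
- camera: inspection camera: fixed grey base plate 110 x 120 x 14 mm, from 35 mm in front (-x) to 75 mm behind the origin; steel post behind the head, 222 mm high; tilting grey head (58 x 54 x 50 mm box, 24 mm lens barrel with a 44 mm rim), its hinge 220 mm up, 75 mm behind the lens glass. Origin: on the bench right below the hinge; it faces -x
- block: fixed wooden block 80 (x) x 210 (y) x 32 (z) mm; origin: centre of its underside. Three slots 5.5 mm wide (x), 40 mm long (y), 20 mm deep at y = -62, 0, +62 mm; the plates stand in them, stones facing +x of the block. Which pendant is in which slot varies
- pendant_green: leave alone: same shape as the blue one, with a green stone; origin likewise
- pendant_red: leave alone: same shape as the blue one, with a red stone; origin likewise
- caliper: leave alone: steel sliding caliper lying flat, 190 mm long along its x, 56 mm over the jaws, 10 mm high; origin at the middle of its beam, on the bench
- dish: leave alone: small round brass dish, 72 mm across, 30 mm high; origin at the centre of its underside

How it is judged:
By the outcome, as a careful person would: the job done as asked, in the order asked, and still so for the second after the job is handed in, while the arm keeps its last pose, push and grip.
It also fails if it takes over 42 s, if anything falls off the work surface, if the arm or the gripper's body presses on something with over 40 N, if the wrist force passes 120 N, or if a joint passes its speed limit or range.

## Robot

A 7-joint arm with a two-finger parallel gripper is mounted at the origin on the work surface. World frame = base frame: x ahead of the robot, y to its left, z up, the work surface at z = 0. Lengths are in m, angles in degrees, forces in N, time in s.
With the tool pointing down it reaches from about 0.425 to 0.925 m from the base axis. Payload 6.8 kg.
Tool frame: the origin (TCP) lies midway between the tips of the shut fingers; the grasp point (between the pads) lies 19 mm behind it (pinch_z is the distance from the TCP to the grasp point, in m); z points along the fingers, x is the direction in which the jaws open and shut, and the axes are right-handed (so a half turn about z gives the same grasp; the last joint's range is limited). The gripper opens to 88 mm and grips with 3 to 60 N. Pads are 20 mm wide; open, the fingers measure 115 mm over their backs; the gripper's body (75 mm by 178 mm) begins 61 mm behind the grasp point.
Start: joints at [68.405, 27.33, 1.283, 89.118, -0.659, 63.558, -4.761], TCP at [0.179, -0.651, 0.2] pointing down, gripper open.
Joint ranges: [-169.35, 169.35], [-19.33, 120.38], [-80.79, 83.38], [13.8, 139.57], [-78.32, 258.32], [9.67, 109.79], [-169.56, 169.56]. Speed limits (degrees/s): [136.94, 136.94, 180, 180, 180, 180, 180].

## Interface

Orientations are given as [roll, pitch, yaw] about the fixed x, y, z axes, in that order (R = Rz(yaw) Ry(pitch) Rx(roll)).
In Python, from plant import state, camera, camera_params, close_job, masks_of, pinpoint, pinch_z gives the robot as it stands.
- The arm moves only by the tool move_arm, never from a script. Its argument "rows" is a list of rows, each an object with "dr": the turn, a rotation vector about the tool's x, y, z in rad, a list of three; "dp": the shift along the tool's x, y, z in m, a list of three; "gripper": the closure, from 0 (fully open) to 1 (shut). In form: [{"dr": [rx, ry, rz], "dp": [dx, dy, dz], "gripper": gripper}, ...]. A call has exactly 10 rows; each row is the pose to reach, as a shift and turn from the pose commanded when the call began, along the tool's axes at that moment; what a row does not reach only later rows make up. A row lasts 1/12 s, in which the tool goes at most 41.7 mm and 7.16 degrees, less where a joint would pass 70% of its speed; a pose out of reach is approached as far as the arm can. A call with a gripper value outside its range is refused whole. The fingers move at their own pace and stop on an object; the grip force is fixed at half the most. Time passes only in rows, so rows that repeat a pose let the fingers close, or fill a call up. It gives the time, the measured TCP pose, the force and the opening at its end, in the units of the state.
- state(): the state, without advancing time (a new reading comes with each control period).
- camera(name): name is "scene" or "top" or "wrist"; returns the picture (384x512x3 uint8, red, green, blue); there is no depth.
- camera_params(name): a dict with "fx", "fy", "cx", "cy" (pixels), "R" (3x3) and "t" (3): a world point X has camera coordinates R X + t; the wrist camera has in their place "tool_from_camera" (4x4, takes a point from camera to tool coordinates, whose origin is the TCP and whose axes are the tool frame's). Camera axes: x right, y down, z forward; pixel columns grow to the right and rows downward; lengths in m; the calibration is good to about 2 mm. The wrist camera is an equidistant fisheye: a pixel r from the principal point sees the ray r / f radians off the axis. A picture is of the moment at which its call begins: read the wrist's pose just before it. camera_params takes no time and is no camera call.
- close_job(): hands the job in, once; it reports no verdict.
Trained networks look in the newest picture that a camera, given by its name, has taken for a name from the list of things; names that differ only in an ending like _2 or _b are one class to them, and where a whole thing is asked for, a point or a joint stands for the part that bears it (a point fixed in the world has none). Each returns a list of dicts, best first, with "confidence" (0 to 1); they miss things now and then, are a little off and sometimes report something else, mostly with a low value. They report only what shows in the picture. A call takes as long as a camera call.
- masks_of(thing, camera): "pixels" (384x512 bool, what is visible of it) and "extent" ([centre column, centre row, width, height] in pixels, round what is visible of it).
- pinpoint(thing, camera): "location" ([row, column] in pixels: a listed point, or the origin of a listed thing).
The state is a dict: "t": time; "q": joint angles; "dq": joint speeds; "joint_efforts": joint torques, N m; "position": TCP position; "tcp_rot": TCP orientation; "contact_force": force on the tool from outside, world axes, zero at the start; "moment": the same for the moment, N m; "grip_width": opening from 0.0 (shut) to 1.0 (fully open).
Only numpy, scipy, OpenCV 4.12 (cv2) and the standard library are available. Lean on these libraries where they do the work, as an engineer would, in place of code of your own. Each camera call takes 0.05 s, during which the arm holds its last target.

## Working session

There is one attempt and no reset: what is moved stays moved. The work goes in short steps, Python scripts to look and compute and a tool call to move; the robot and the scene stay as the last step left them, time stands still between calls to the robot, and variables do not carry over. Pictures are saved under pics/ and viewed, and the job is handed in when it is done.

Besides the shell and the picture viewer there is one more tool, called as name(argument=value, ...), one argument or row to a line, values as JSON. move_arm: Moves the arm, as the interface text tells. Its arguments: {"type":"object","properties":{"rows":{"type":"array"}},"required":["rows"]}

```bash
mkdir -p pics; ls; python3 - <<'E'
from plant import *
import cv2,numpy as np
s=state();print(s)
for n in ["scene","top","wrist"]:
    im=camera(n);cv2.imwrite(f"pics/{n}0.png",im[:,:,::-1]);np.save(f"{n}0.npy",im)
    print(n,camera_params(n))
print(pinch_z)
E
```

```text
pics
{'t': 0.0, 'q': array([68.40527653, 27.37321137,  1.2808049 , 89.17751337, -0.65760366,
       63.55651158, -4.75923595]), 'dq': array([ 0.04232077, -0.06690122,  0.01387044,  0.01747396,  0.00594309,
        0.07744958, -0.06326063]), 'joint_efforts': array([ 7.67450274e-05, -5.82855856e+01,  1.53491646e+00, -2.72617328e+01,
       -5.43019641e-02,  1.69100793e-02,  1.19032957e-04]), 'position': array([ 0.17906282, -0.65016443,  0.19921816]), 'tcp_rot': array([ 1.79991147e+02,  9.94879336e-02, -7.45958315e+01]), 'contact_force': array([-0.48764817, -0.01105415, -0.02192977]), 'moment': array([-0.02063481,  0.02332571,  0.00658217]), 'grip_width': 1.004264676316688}
scene {'fx': 373.9531318733531, 'fy': 373.9531318733531, 'cx': 256.55594925790075, 'cy': 187.7036970945716, 'R': array([[-0.26089614,  0.96509353,  0.02297137],
       [ 0.53288765,  0.16381691, -0.83017755],
       [-0.80496208, -0.20434896, -0.55702562]]), 't': array([ 0.17570322, -0.19702681,  1.49567791])}
top {'fx': 444.85210225617766, 'fy': 444.85210225617766, 'cx': 257.9635437413802, 'cy': 198.68220073499188, 'R': array([[-4.81632225e-03, -9.99988342e-01, -3.44365256e-04],
       [-9.87182909e-01,  4.80958037e-03, -1.59520445e-01],
       [ 1.59520241e-01, -4.28350372e-04, -9.87194565e-01]]), 't': array([-4.76538686e-04,  6.06834232e-01,  1.17990395e+00])}
wrist {'fx': 297.3186396354542, 'fy': 297.3186396354542, 'cx': 260.0081206172306, 'cy': 192.30510982191652, 'tool_from_camera': array([[ 9.99999473e-01, -1.03785754e-04,  1.02152287e-03,
         5.80562009e-04],
       [-1.92707787e-04,  9.58228825e-01,  2.86002592e-01,
        -7.75285639e-02],
       [-1.00853565e-03, -2.86002638e-01,  9.58228300e-01,
        -1.83348816e-01],
       [ 0.00000000e+00,  0.00000000e+00,  0.00000000e+00,
         1.00000000e+00]])}
0.0187
```

View pics/scene0.png

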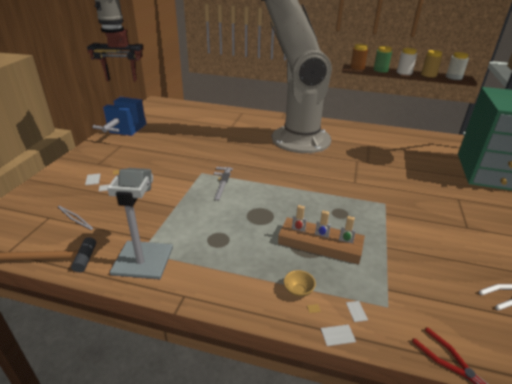

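View pics/top0.png

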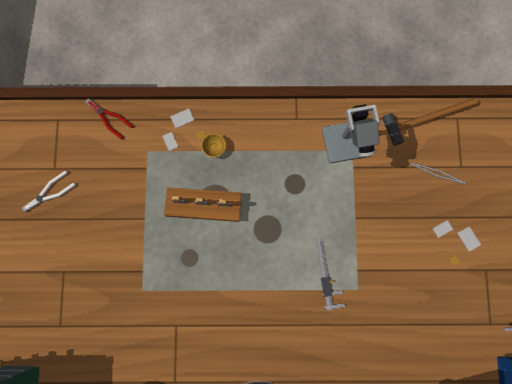

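View pics/wrist0.png

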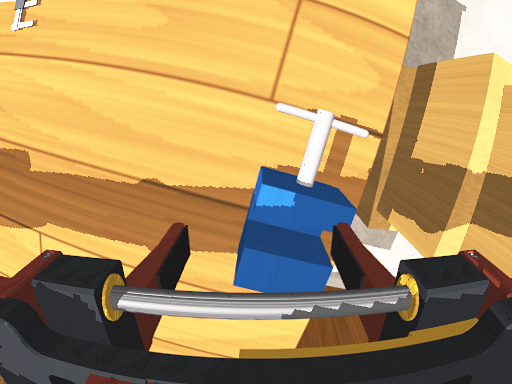

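```bash
python3 - <<'E'
from plant import *
for c in ["scene","top"]:
    camera(c)
    for th in ["stone","stem","lens","pendant_blue","camera","block","pendant_green","pendant_red","caliper","dish"]:
        print(c,th,[(d['location'],round(d['confidence'],2)) for d in pinpoint(th,c)][:3])
print(state()['t'])
E
```

```text
scene stone [([229.1, 325.5], 0.74)]
scene stem [([215.3, 324.5], 0.82)]
scene lens [([177.6, 146.1], 0.63)]
scene pendant_blue [([242.1, 319.4], 0.86)]
scene camera [([254.3, 147.2], 0.74), ([240.6, 319.8], 0.36)]
scene block [([242.9, 316.9], 0.7), ([256.3, 147.4], 0.53)]
scene pendant_green [([246.2, 345.3], 0.84)]
scene pendant_red [([235.1, 296.7], 0.75)]
scene caliper [([185.7, 223.9], 0.56)]
scene dish [([289.8, 297.9], 0.96)]
top stone [([198.8, 201.1], 0.58), ([148.2, 346.6], 0.19)]
top stem [([201.8, 202.3], 0.59)]
top lens [([155.1, 367.2], 0.62), ([146.4, 346.9], 0.42)]
top pendant_blue [([202.0, 201.6], 0.64)]
top camera [([146.2, 349.4], 0.78)]
top block [([205.3, 203.2], 0.89)]
top pendant_green [([198.7, 177.9], 0.61)]
top pendant_red [([206.5, 227.6], 0.54)]
top caliper [([277.6, 324.9], 0.91)]
top dish [([148.5, 214.3], 0.77)]
1.25
```

```bash
python3 - <<'E'
import numpy as np,cv2
a=np.load('scene0.npy')[155:285,90:190,::-1]; b=np.load('top0.npy')[90:180,305:405,::-1]
a=cv2.resize(a,None,fx=4,fy=4,interpolation=cv2.INTER_CUBIC);b=cv2.resize(b,None,fx=4,fy=4,interpolation=cv2.INTER_CUBIC)
c=np.zeros((520,800,3),np.uint8);c[:520,:400]=a;c[:360,400:]=b
cv2.imwrite('pics/z1.png',c)
a=np.load('scene0.npy')[195:265,270:370,::-1]; b=np.load('top0.npy')[180:230,155:255,::-1]
a=cv2.resize(a,None,fx=4,fy=4,interpolation=cv2.INTER_CUBIC);b=cv2.resize(b,None,fx=4,fy=4,interpolation=cv2.INTER_CUBIC)
c=np.zeros((280,800,3),np.uint8);c[:280,:400]=a;c[:200,400:]=b
cv2.imwrite('pics/z2.png',c)
E
```

```text
(no output)
```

View pics/z1.png

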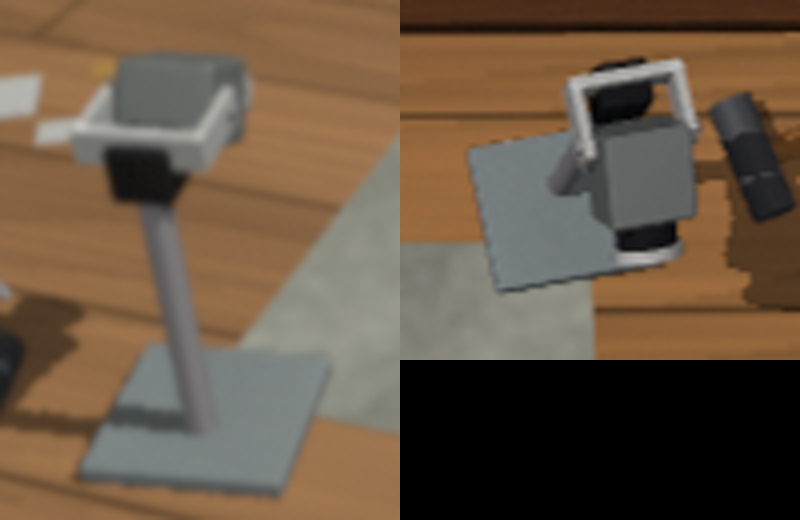

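View pics/z2.png

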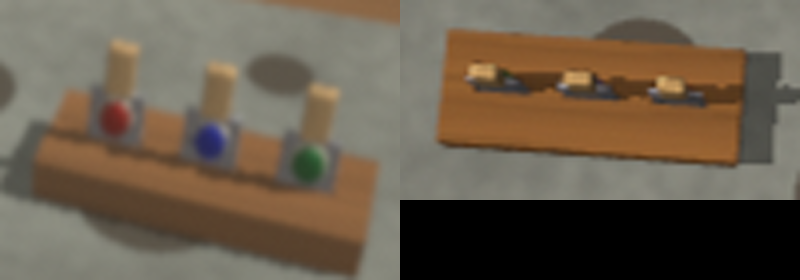

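```bash
python3 - <<'E'
import numpy as np,cv2
def z(f,r0,r1,c0,c1,k,o):
    a=np.load(f)[r0:r1,c0:c1,::-1]
    a=cv2.resize(a,None,fx=k,fy=k,interpolation=cv2.INTER_CUBIC)
    for c in range(c0,c1,10): cv2.putText(a,str(c),((c-c0)*k,8),0,.35,(0,255,255),1); a[::4,(c-c0)*k]=(0,255,255)
    for r in range(r0,r1,10): cv2.putText(a,str(r),(0,(r-r0)*k+4),0,.35,(0,255,255),1); a[(r-r0)*k,::4]=(0,255,255)
    cv2.imwrite(o,a)
z('scene0.npy',160,285,100,180,7,'pics/a1.png') if 0 else None
z('scene0.npy',165,210,100,160,10,'pics/a1.png')
z('scene0.npy',235,285,105,180,10,'pics/a2.png')
z('top0.npy',100,168,318,388,8,'pics/a3.png')
z('scene0.npy',200,260,275,365,8,'pics/a4.png')
z('top0.npy',183,225,160,246,9,'pics/a5.png')
E
```

```text
(no output)
```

View pics/a1.png

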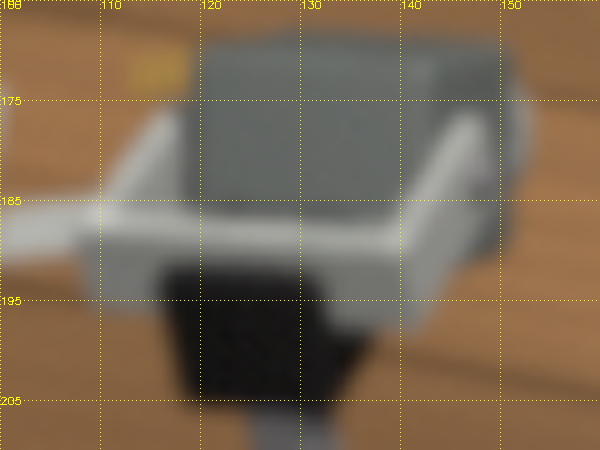

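View pics/a2.png

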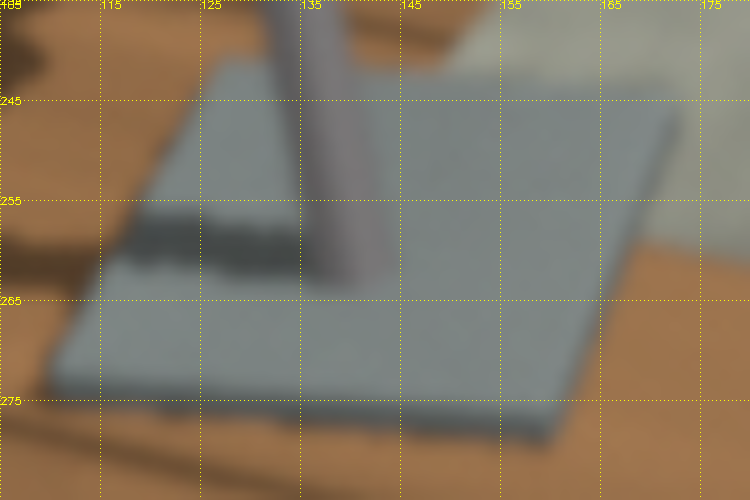

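View pics/a3.png

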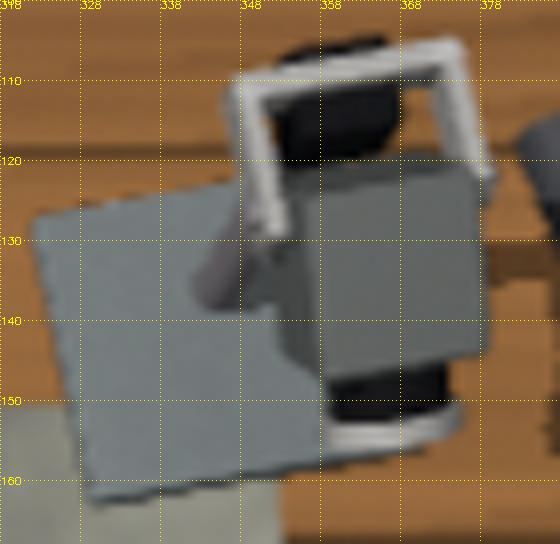

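View pics/a4.png

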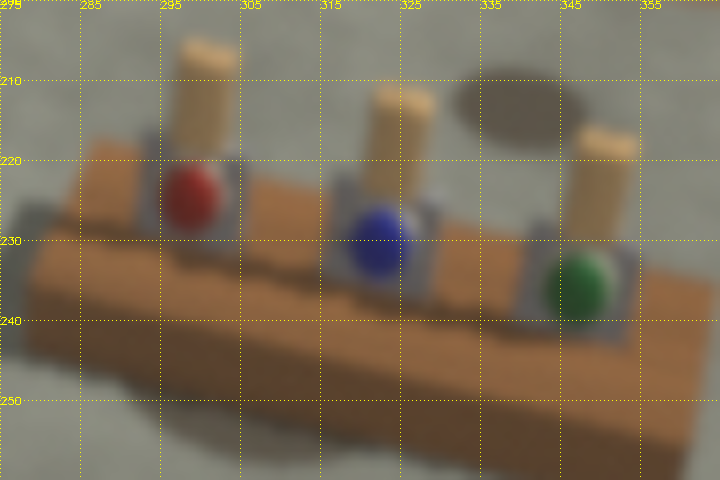

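View pics/a5.png

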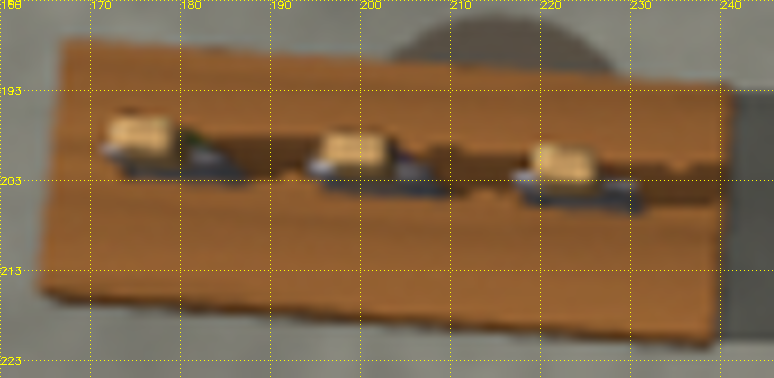

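```bash
cat > h.py <<'E'
import numpy as np
from scipy.spatial.transform import Rotation as Ro
from scipy.optimize import least_squares
from plant import *
def proj(P,c):
    p=camera_params(c) if isinstance(c,str) else c; X=np.asarray(P)@p['R'].T+p['t']
    return np.c_[p['fx']*X[:,0]/X[:,2]+p['cx'],p['fy']*X[:,1]/X[:,2]+p['cy']]
def Rz(a): return Ro.from_euler('z',a).as_matrix()
def T(s):
    M=np.eye(4); M[:3,:3]=Ro.from_euler('xyz',s['tcp_rot'],degrees=True).as_matrix(); M[:3,3]=s['position']; return M
def lens_pose(x,y,yaw,tilt):
    # head rotated about y so that -x looks down: -x dir = (-cos,0,-sin) -> x=(cos,0,sin)
    R=Rz(yaw)@Ro.from_euler('y',-tilt).as_matrix()
    h=np.array([x,y,.22]); return R,h
def wproj(P,s,p):
    M=np.linalg.inv(T(s)@p['tool_from_camera']); X=np.asarray(P)@M[:3,:3].T+M[:3,3]
    r=np.hypot(X[:,0],X[:,1]); th=np.arctan2(r,X[:,2])
    return np.c_[p['cx']+p['fx']*th*X[:,0]/r,p['cy']+p['fy']*th*X[:,1]/r]
E
python3 - <<'E'
from h import *
ps,pt=camera_params('scene'),camera_params('top')
base={'FL':(-.035,.06,.014),'FR':(-.035,-.06,.014),'BL':(.075,.06,.014),'BR':(.075,-.06,.014)}
ob=[('s','BR',109.7,273),('s','BL',160.5,277.5),('s','FL',172.5,245.5),('s','FR',127,240.8),('t','FL',330,162.5),('t','BL',322.7,127.5)]
hd=[((-.051,.027,.025),358.5,147.5),((-.051,-.027,.025),379,144),((.007,.027,.025),354,123.5),((.007,-.027,.025),377.5,121),((-.075,.022,0),358.5,154),((-.075,-.022,0),375.5,151.5)]
hs=[((.007,.027,.025),143,187),((.007,-.027,.025),119,186)]
def res(v,full=False):
    x,y,yaw,tilt=v[:4]
    r=[]
    for c,k,u,w in ob:
        P=Rz(yaw)@np.array(base[k])+[x,y,0]
        r.append(proj([P],ps if c=='s' else pt)[0]-[u,w])
    R,h=lens_pose(*v[:4])
    for b,u,w in hd:
        r.append(proj([R@np.array(b)+h],pt)[0]-[u,w])
    return np.array(r) if full else np.ravel(r)
o=least_squares(res,[.75,-.25,0,.3],loss='soft_l1')
print(o.x[:2],np.degrees(o.x[2:]));print(res(o.x,True).round(1))
R,h=lens_pose(*o.x[:4]);L=R@[-.075,0,0]+h;print('lens',L,'stone tgt',R@[-.195,0,0]+h, proj([L],'top'),proj([L],'scene'))
# block
bc=[((-.04,.105,.032)),((.04,.105,.032)),((.04,-.105,.032)),((-.04,-.105,.032))]
bt=[(164.5,216),(167,187.5),(241,192.5),(239,221)]  # top: -x/+y ...
def rb(v,full=False):
    x,y,a=v
    P=[Rz(a)@np.array(b)+[x,y,0] for b in bc]
    r=proj(P,pt)-bt
    rs=proj([P[2]],ps)-[[278.5,236]]; rs=np.vstack([rs,proj([P[1]],ps)-[[361.5,256]]])
    r=np.vstack([r,rs])
    return r if full else r.ravel()
o=least_squares(rb,[.6,.13,0],loss='soft_l1');print(o.x,np.degrees(o.x[2]));print(rb(o.x,True).round(1))
b=o.x
for z in [.012,.052,.092,.108]: 
  P=[[b[0],b[1],z]];print(z,proj(P,'scene'),proj(P,'top'))
E
```

```text
[ 0.76456101 -0.26145582] [11.21846736 27.49481756]
[[-0.2 -1.5]
 [ 0.1 -2.5]
 [ 0.2 -2.8]
 [-0.6 -1.1]
 [-0.7 -0.5]
 [-1.8 -1.5]
 [-0.5  0. ]
 [ 0.7 -0.8]
 [ 1.4  0.4]
 [-0.  -1.4]
 [-0.6  0.5]
 [-0.4 -0.4]]
lens [ 0.69930326 -0.27439906  0.18537487] stone tgt [ 0.59489088 -0.29510825  0.12997467] [[366.50565015 152.77665636]] [[143.6813831  177.89775919]]
[ 0.59570455  0.15186805 -0.06911481] -3.9599869331829245
[[-0.9 -0.4]
 [-0.6 -0.1]
 [-0.1 -0.4]
 [-0.1 -0.6]
 [-0.5 -2.3]
 [-0.5 -2.2]]
0.012 [[320.43142115 239.42713522]] [[203.29440424 204.87448013]]
0.052 [[322.27925159 227.64515171]] [[201.5250257 202.7543873]]
0.092 [[324.21525535 215.30096479]] [[199.63762987 200.49288457]]
0.108 [[325.01577269 210.19677242]] [[198.84694603 199.5454767 ]]
```

```bash
cat >> h.py <<'E'
def delta(Mt,s=None):
    M=T(s or state()); D=np.linalg.inv(M)@Mt
    return Ro.from_matrix(D[:3,:3]).as_rotvec().round(4), D[:3,3].round(4)
def pose(p,rpy):
    M=np.eye(4);M[:3,:3]=Ro.from_euler('xyz',rpy,degrees=True).as_matrix();M[:3,3]=p;return M
E
python3 -c "
from h import *
print(delta(pose([.58,-.18,.33],[180,0,11])))"
```

```text
(array([ 0.   , -0.   , -1.494]), array([-0.3475, -0.5114, -0.1298]))
```

move_arm(
  rows=[
    {"dr": [0, 0, -0.1], "dp": [0, 0, -0.04], "gripper": 0},
    {"dr": [0, 0, -0.2], "dp": [-0.02, -0.03, -0.06], "gripper": 0},
    {"dr": [0, 0, -1.494], "dp": [-0.3475, -0.511, -0.13], "gripper": 0},
    {"dr": [0, 0, -1.494], "dp": [-0.3475, -0.511, -0.13], "gripper": 0},
    {"dr": [0, 0, -1.494], "dp": [-0.3475, -0.511, -0.13], "gripper": 0},
    {"dr": [0, 0, -1.494], "dp": [-0.3475, -0.511, -0.13], "gripper": 0},
    {"dr": [0, 0, -1.494], "dp": [-0.3475, -0.511, -0.13], "gripper": 0},
    {"dr": [0, 0, -1.494], "dp": [-0.3475, -0.511, -0.13], "gripper": 0},
    {"dr": [0, 0, -1.494], "dp": [-0.3475, -0.511, -0.13], "gripper": 0},
    {"dr": [0, 0, -1.494], "dp": [-0.3475, -0.511, -0.13], "gripper": 0},
  ],
)

```text
t: 2.08
position: [0.4181, -0.3696, 0.3006]
tcp_rot: [180.0, -0.0, -5.5]
contact_force: [0.3, -0.2, -0.1]
grip_width: 0.998
```

```bash
python3 -c "
from h import *
s=state();print(s['t'],s['q'].round(0),s['position'],s['tcp_rot']);print(delta(pose([.58,-.18,.33],[180,0,11])))"
```

```text
2.0833 [ 52.  13. -20.  97.   5.  71.  25.] [ 0.41805681 -0.36962359  0.3005686 ] [ 1.79963186e+02 -2.28103476e-02 -5.50357390e+00]
(array([ 0.0007, -0.0003, -0.288 ]), array([ 0.143 , -0.2043, -0.0295]))
```

move_arm(
  rows=[
    {"dr": [0, 0, -0.288], "dp": [0.143, -0.204, -0.0295], "gripper": 0},
    {"dr": [0, 0, -0.288], "dp": [0.143, -0.204, -0.0295], "gripper": 0},
    {"dr": [0, 0, -0.288], "dp": [0.143, -0.204, -0.0295], "gripper": 0},
    {"dr": [0, 0, -0.288], "dp": [0.143, -0.204, -0.0295], "gripper": 0},
    {"dr": [0, 0, -0.288], "dp": [0.143, -0.204, -0.0295], "gripper": 0},
    {"dr": [0, 0, -0.288], "dp": [0.143, -0.204, -0.0295], "gripper": 0},
    {"dr": [0, 0, -0.288], "dp": [0.143, -0.204, -0.0295], "gripper": 0},
    {"dr": [0, 0, -0.288], "dp": [0.143, -0.204, -0.0295], "gripper": 0},
    {"dr": [0, 0, -0.288], "dp": [0.143, -0.204, -0.0295], "gripper": 0},
    {"dr": [0, 0, -0.288], "dp": [0.143, -0.204, -0.0295], "gripper": 0},
  ],
)

```text
t: 2.92
position: [0.5793, -0.1848, 0.3292]
tcp_rot: [180.0, 0.1, 10.5]
contact_force: [-0.1, 0.3, 0.3]
grip_width: 0.998
```

```bash
python3 -c "
from h import *
import cv2,pickle
s=state();print(s['t'],s['q'].round(0),s['position'],s['tcp_rot'],abs(s['dq']).max())
im=camera('wrist');cv2.imwrite('pics/w1.png',im[:,:,::-1]);np.save('w1.npy',im);pickle.dump(s,open('w1.pkl','wb'))
for n in ['lens','camera']: print(n,[(d['location'],d['confidence']) for d in pinpoint(n,'wrist')])
"
```

```text
2.9167 [ 34.  18. -29.  87.   9.  77.  15.] [ 0.57925465 -0.1848031   0.32919432] [1.79959524e+02 5.73626100e-02 1.05081326e+01] 0.6636869038231628
lens [([259.9, 335.6], 0.96)]
camera [([209.9, 352.3], 0.91)]
```

View pics/w1.png

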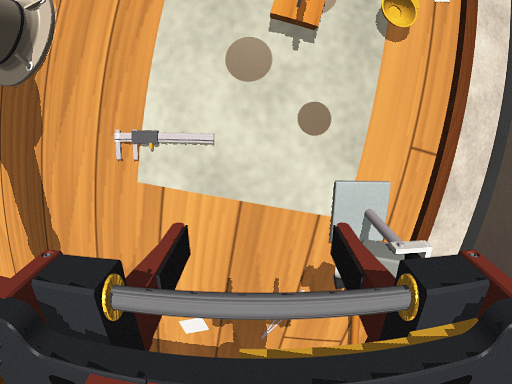

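```bash
python3 -c "
from h import *
print(delta(pose([.57,-.37,.33],[180,0,11])))"
```

```text
(array([ 0.0005,  0.0004, -0.0088]), array([-0.043 ,  0.1806, -0.0005]))
```

move_arm(
  rows=[
    {"dr": [0, 0, 0], "dp": [-0.045, 0.18, 0], "gripper": 0},
    {"dr": [0, 0, 0], "dp": [-0.045, 0.18, 0], "gripper": 0},
    {"dr": [0, 0, 0], "dp": [-0.045, 0.18, 0], "gripper": 0},
    {"dr": [0, 0, 0], "dp": [-0.045, 0.18, 0], "gripper": 0},
    {"dr": [0, 0, 0], "dp": [-0.045, 0.18, 0], "gripper": 0},
    {"dr": [0, 0, 0], "dp": [-0.045, 0.18, 0], "gripper": 0},
    {"dr": [0, 0, 0], "dp": [-0.045, 0.18, 0], "gripper": 0},
    {"dr": [0, 0, 0], "dp": [-0.045, 0.18, 0], "gripper": 0},
    {"dr": [0, 0, 0], "dp": [-0.045, 0.18, 0], "gripper": 0},
    {"dr": [0, 0, 0], "dp": [-0.045, 0.18, 0], "gripper": 0},
  ],
)

```text
t: 3.9
position: [0.5698, -0.3664, 0.3299]
tcp_rot: [-180.0, -0.0, 10.8]
contact_force: [-0.0, -0.4, -0.6]
grip_width: 1.0
```

```bash
python3 -c "
from h import *
import cv2,pickle
s=state();print(s['t'],s['q'].round(0),s['position'],s['tcp_rot'],abs(s['dq']).max())
im=camera('wrist');cv2.imwrite('pics/w2.png',im[:,:,::-1]);np.save('w2.npy',im);pickle.dump(s,open('w2.pkl','wb'))
for n in ['lens','camera']: print(n,[(d['location'],d['confidence']) for d in pinpoint(n,'wrist')])
"
```

```text
3.9 [ 44.  25. -24.  78.  10.  80.  31.] [ 0.56979784 -0.36636934  0.32992969] [-1.79996176e+02 -3.38685395e-02  1.07984003e+01] 0.39454002219195927
lens []
camera [([117.8, 377.6], 0.84)]
```

View pics/w2.png

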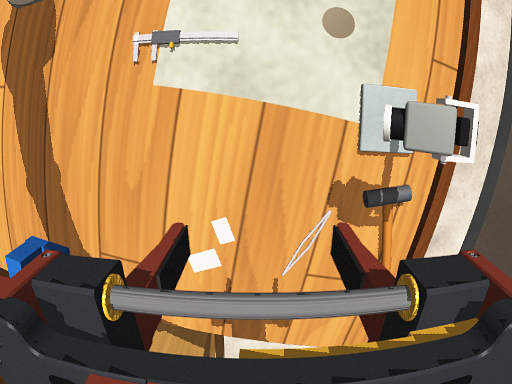

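```bash
cat >> h.py <<'E'
import cv2
def z(f,r0,r1,c0,c1,k,o,pts=()):
    a=(np.load(f) if isinstance(f,str) else f)[r0:r1,c0:c1,::-1]
    a=cv2.resize(a,None,fx=k,fy=k,interpolation=cv2.INTER_CUBIC)
    for c in range(c0,c1,10): cv2.putText(a,str(c),((c-c0)*k,8),0,.35,(0,255,255),1); a[::4,int((c-c0+.5)*k)]=(0,255,255)
    for r in range(r0,r1,10): cv2.putText(a,str(r),(0,(r-r0)*k+4),0,.35,(0,255,255),1); a[int((r-r0+.5)*k),::4]=(0,255,255)
    for p in pts: cv2.circle(a,(int((p[0]-c0+.5)*k),int((p[1]-r0+.5)*k)),3,(0,0,255),-1)
    cv2.imwrite(o,a)
HB=[(.075,.06,.014),(.075,-.06,.014),(-.035,.06,.014),(-.035,-.06,.014)]
HH=[(a,b,c) for a in(-.051,.007) for b in (-.027,.027) for c in(.025,-.025)]
HR=[(-.075,.022*np.cos(t),.022*np.sin(t)) for t in np.arange(0,2*np.pi,np.pi/6)]
def cammodel(v):
    R,h=lens_pose(*v)
    return np.array([Rz(v[2])@np.array(b)+[v[0],v[1],0] for b in HB]+[R@np.array(b)+h for b in HH+HR])
E
python3 - <<'E'
from h import *
import pickle
v=[.7646,-.26146,np.radians(11.22),np.radians(27.5)]
s=pickle.load(open('w2.pkl','rb'))
pts=wproj(cammodel(v),s,camera_params('wrist'));print(pts.round(1))
z('w2.npy',78,168,350,485,6,'pics/w2z.png',pts)
E
```

```text
[[417.8  87.4]
 [414.4 151.8]
 [363.   81.6]
 [360.8 149.9]
 [403.7 148.5]
 [403.9 143.7]
 [406.4  98.7]
 [406.2 100.4]
 [454.6 154.6]
 [448.4 148.9]
 [458.4 104.1]
 [451.5 105. ]
 [385.9 102.3]
 [385.3 104.6]
 [384.6 111.7]
 [384.  121.7]
 [383.7 131.4]
 [383.8 138. ]
 [384.3 139.7]
 [385.  136.4]
 [385.8 129.4]
 [386.4 120.5]
 [386.6 111.7]
 [386.4 105. ]]
```

View pics/w2z.png

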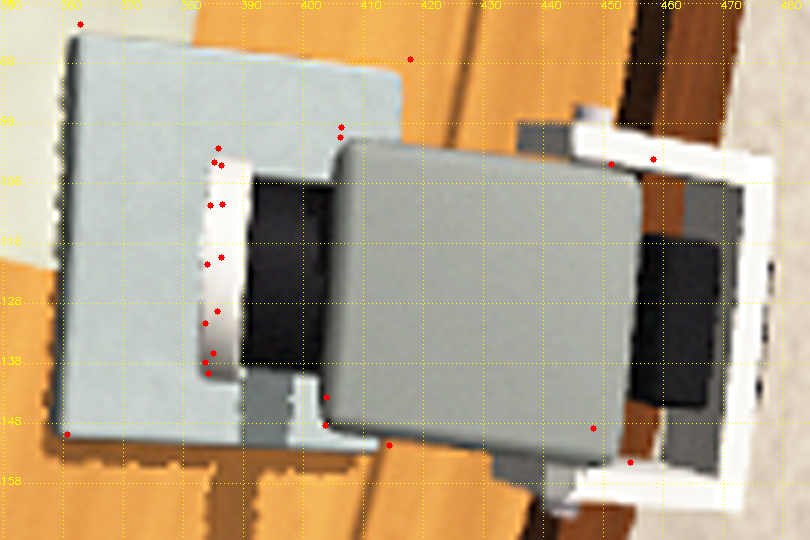

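```bash
cat > fit1.py <<'E'
from h import *
import pickle
s=pickle.load(open('w2.pkl','rb'));pw=camera_params('wrist');pt=camera_params('top');ps=camera_params('scene')
B=[(HB[2],362.2,84.0),(HB[3],360.3,150),(HB[0],416.3,89.7)]
H=[((-.051,.027,.025),406.5,94.5),((-.051,-.027,.025),403.8,149),((.007,-.027,.025),452,154.5),((.007,.027,.025),456.5,99.5),((-.075,.022,0),385.3,96.5),((-.075,-.022,0),383.3,140.5)]
BT=[('t',HB[2],330,162.5),('t',HB[0],322.7,127.5)]
HT=[((-.051,.027,.025),358.5,147.5),((-.051,-.027,.025),379,144),((.007,.027,.025),354,123.5),((.007,-.027,.025),377.5,121),((-.075,.022,0),358.5,154),((-.075,-.022,0),375.5,151.5)]
def res(v,full=False):
    R,h=lens_pose(*v[:4]); h=h+[0,0,v[4]]
    g=lambda b:Rz(v[2])@np.array(b)+[v[0],v[1],0]
    r1=wproj([g(b[0]) for b in B],s,pw)-[b[1:] for b in B]
    r2=wproj([R@np.array(b[0])+h for b in H],s,pw)-[b[1:] for b in H]
    r3=proj([g(b[1]) for b in BT],pt)-[b[2:] for b in BT]+v[5:7]
    r4=proj([R@np.array(b[0])+h for b in HT],pt)-[b[1:] for b in HT]+v[5:7]
    r=np.vstack([r1,r2,r3,r4])
    return r if full else np.r_[r.ravel(),np.array(v[5:7])*.5,v[4]*FZ]
for FZ in (1000,1):
  for t0 in(.15,.4):
    o=least_squares(res,[.76,-.26,.2,t0,0,0,0],loss='soft_l1');v=o.x
    print(o.cost,v.round(4),np.degrees(v[2:4]));print(res(v,True).round(1).tolist())
E
python3 fit1.py
```

```text
21.937845055660066 [ 0.7632 -0.2616  0.1874  0.4657 -0.      0.2765 -0.0196] [10.73861269 26.68208332]
[[0.3, -2.7], [-0.5, -0.4], [1.1, -2.1], [-0.7, 3.5], [-1.0, -1.1], [1.7, -0.1], [1.4, 4.3], [-0.3, 5.1], [-0.2, -1.4], [-0.5, -0.3], [-1.3, -1.3], [-0.3, 0.4], [1.0, -0.2], [1.7, 0.7], [0.3, -1.0], [-0.3, 1.1], [-0.1, 0.3]]
21.937845056023427 [ 0.7632 -0.2616  0.1874  0.4657 -0.      0.2765 -0.0196] [10.73861267 26.68209219]
[[0.3, -2.7], [-0.5, -0.4], [1.1, -2.1], [-0.7, 3.5], [-1.0, -1.1], [1.7, -0.1], [1.4, 4.3], [-0.3, 5.1], [-0.2, -1.4], [-0.5, -0.3], [-1.3, -1.3], [-0.3, 0.4], [1.0, -0.2], [1.7, 0.7], [0.3, -1.0], [-0.3, 1.1], [-0.1, 0.3]]
21.934177198921763 [ 7.633e-01 -2.616e-01  1.875e-01  4.639e-01 -3.000e-04  2.858e-01
 -4.800e-03] [10.74201043 26.57761138]
[[0.4, -2.7], [-0.4, -0.4], [1.2, -2.1], [-0.7, 3.5], [-1.0, -1.0], [1.7, -0.1], [1.3, 4.3], [-0.4, 5.1], [-0.3, -1.4], [-0.5, -0.3], [-1.3, -1.3], [-0.3, 0.4], [1.0, -0.2], [1.7, 0.7], [0.3, -1.0], [-0.3, 1.1], [-0.1, 0.3]]
21.934177196448964 [ 7.633e-01 -2.616e-01  1.875e-01  4.639e-01 -3.000e-04  2.858e-01
 -4.800e-03] [10.74200839 26.57721628]
[[0.4, -2.7], [-0.4, -0.4], [1.2, -2.1], [-0.7, 3.5], [-1.0, -1.0], [1.7, -0.1], [1.3, 4.3], [-0.4, 5.1], [-0.3, -1.4], [-0.5, -0.3], [-1.3, -1.3], [-0.3, 0.4], [1.0, -0.2], [1.7, 0.7], [0.3, -1.0], [-0.3, 1.1], [-0.1, 0.3]]
```

```bash
sed -i 's/^B=.*/B=[(HB[2],362.3,83.3),(HB[3],360.3,150.3),(HB[0],416.7,89.7)]/; s/^H=.*/H=[((-.051,.027,.025),406.5,100.3),((-.051,-.027,.025),403.7,148.8),((.007,-.027,.025),452.5,154.7),((.007,.027,.025),456.5,106),((-.075,.022,0),384.5,103.5),((-.075,-.022,0),382.8,140.7)]/' fit1.py; python3 fit1.py
python3 - <<'E'
from h import *
import pickle
exec(open('fit1.py').read().split('for FZ')[0]); FZ=1000
o=least_squares(res,[.76,-.26,.2,.4,0,0,0],loss='soft_l1');v=o.x
pts=wproj(cammodel(v[:4]),s,pw)
z('w2.npy',78,168,350,485,6,'pics/w2z2.png',pts)
z('top0.npy',100,168,318,388,8,'pics/a3b.png',proj(cammodel(v[:4]),pt))
E
```

```text
8.6328273708035 [ 7.637e-01 -2.635e-01  1.879e-01  4.708e-01 -5.000e-04 -3.815e-01
  1.006e-01] [10.76611793 26.9740564 ]
[[0.2, -0.9], [-0.5, 0.4], [0.7, -1.1], [-1.0, -0.5], [-1.3, 0.8], [0.8, 1.4], [1.0, -0.4], [0.3, -0.2], [0.1, -0.0], [-0.5, -0.3], [-1.3, -1.3], [-0.2, 0.4], [1.0, -0.2], [1.8, 0.8], [0.4, -0.9], [-0.3, 1.0], [-0.1, 0.2]]
8.632827370839316 [ 7.637e-01 -2.635e-01  1.879e-01  4.708e-01 -5.000e-04 -3.815e-01
  1.006e-01] [10.76611797 26.97405958]
[[0.2, -0.9], [-0.5, 0.4], [0.7, -1.1], [-1.0, -0.5], [-1.3, 0.8], [0.8, 1.4], [1.0, -0.4], [0.3, -0.2], [0.1, -0.0], [-0.5, -0.3], [-1.3, -1.3], [-0.2, 0.4], [1.0, -0.2], [1.8, 0.8], [0.4, -0.9], [-0.3, 1.0], [-0.1, 0.2]]
7.650119216274334 [ 0.7649 -0.2633  0.1886  0.4341 -0.0043 -0.1516  0.3328] [10.80832175 24.87400121]
[[0.9, -0.8], [0.2, 0.4], [1.3, -1.0], [-0.7, -0.3], [-0.9, 0.7], [0.4, 0.9], [0.6, -0.2], [-0.1, -0.2], [-0.3, -0.1], [-0.3, -0.5], [-1.2, -1.5], [-0.2, 0.4], [0.9, -0.3], [1.5, 0.6], [0.0, -1.1], [-0.2, 1.4], [-0.0, 0.6]]
7.650119216664182 [ 0.7649 -0.2633  0.1886  0.4341 -0.0043 -0.1516  0.3328] [10.80832536 24.87422037]
[[0.9, -0.8], [0.2, 0.4], [1.3, -1.0], [-0.7, -0.3], [-0.9, 0.7], [0.4, 0.9], [0.6, -0.2], [-0.1, -0.2], [-0.3, -0.1], [-0.3, -0.5], [-1.2, -1.5], [-0.2, 0.4], [0.9, -0.3], [1.5, 0.6], [0.0, -1.1], [-0.2, 1.4], [-0.0, 0.6]]
```

View pics/w2z2.png

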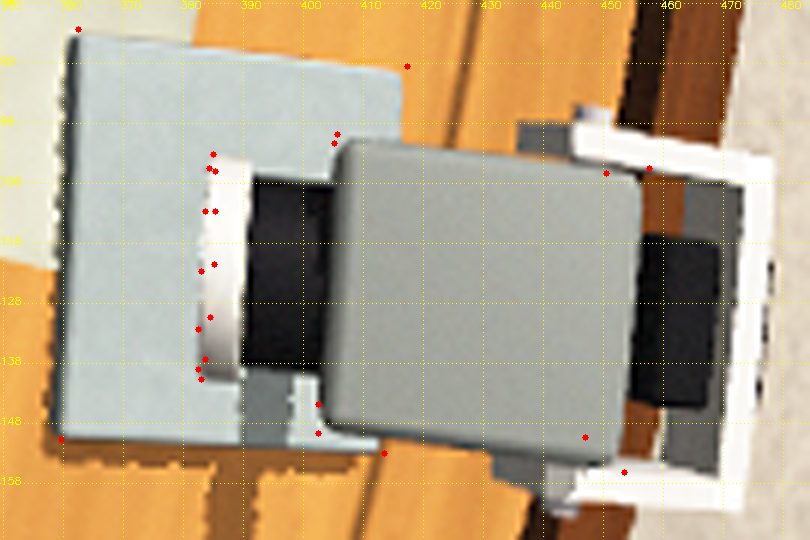

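View pics/a3b.png

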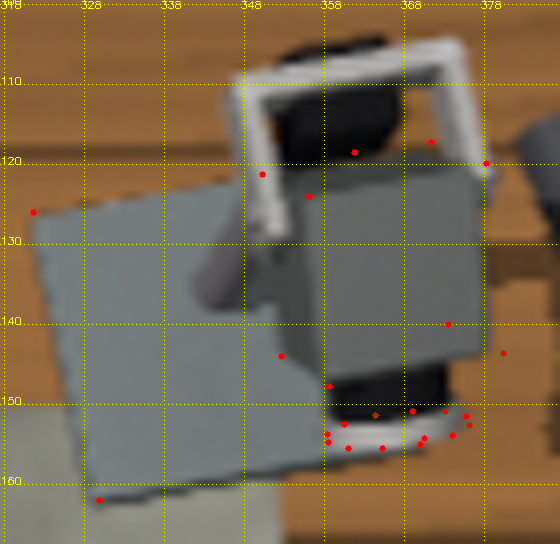

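```bash
python3 -c "
from h import *
print(delta(pose([.57,-.15,.38],[160,0,11])),delta(pose([.692,-.111,.365],[145,0,11])))"
```

```text
(array([-0.3489,  0.0005, -0.0046]), array([ 0.0409, -0.2133, -0.0502])) (array([-0.6107,  0.0011, -0.0046]), array([ 0.168 , -0.2289, -0.0352]))
```

move_arm(
  rows=[
    {"dr": [-0.1, 0, 0], "dp": [0.0, -0.02, -0.03], "gripper": 0},
    {"dr": [-0.2, 0, 0], "dp": [0.01, -0.06, -0.05], "gripper": 0},
    {"dr": [-0.3, 0, 0], "dp": [0.02, -0.1, -0.05], "gripper": 0},
    {"dr": [-0.35, 0, 0], "dp": [0.03, -0.14, -0.05], "gripper": 0},
    {"dr": [-0.4, 0, 0], "dp": [0.04, -0.18, -0.05], "gripper": 0},
    {"dr": [-0.45, 0, 0], "dp": [0.06, -0.21, -0.05], "gripper": 0},
    {"dr": [-0.52, 0, 0], "dp": [0.1, -0.22, -0.05], "gripper": 0},
    {"dr": [-0.61, 0, 0], "dp": [0.135, -0.229, -0.04], "gripper": 0},
    {"dr": [-0.61, 0, 0], "dp": [0.168, -0.229, -0.035], "gripper": 0},
    {"dr": [-0.61, 0, 0], "dp": [0.168, -0.229, -0.035], "gripper": 0},
  ],
)

```text
t: 4.88
position: [0.6954, -0.107, 0.3595]
tcp_rot: [145.2, 0.3, 11.1]
contact_force: [0.1, -0.9, -1.1]
grip_width: 0.999
```

```bash
cat > shot.py <<'E'
from h import *
import sys,pickle
n=sys.argv[1]
s=state();print(s['t'],s['q'].round(0),s['position'],s['tcp_rot'],'dq',abs(s['dq']).max(),'F',s['contact_force'].round(1),s['grip_width'])
im=camera('wrist');cv2.imwrite(f'pics/{n}.png',im[:,:,::-1]);np.save(f'{n}.npy',im);pickle.dump(s,open(f'{n}.pkl','wb'))
for q in sys.argv[2:]: print(q,[(d['location'],d['confidence']) for d in pinpoint(q,'wrist')])
E
python3 shot.py w3 lens camera
```

```text
4.8833 [  7.  25. -29.  82.  46.  85. -18.] [ 0.69537873 -0.10699331  0.35945097] [145.20723565   0.2539362   11.08704886] dq 4.902835251983518 F [ 0.1 -0.9 -1.1] 0.9988532592709524
lens [([185.5, 237.7], 0.8)]
camera [([109.9, 280.9], 0.8)]
```

View pics/w3.png

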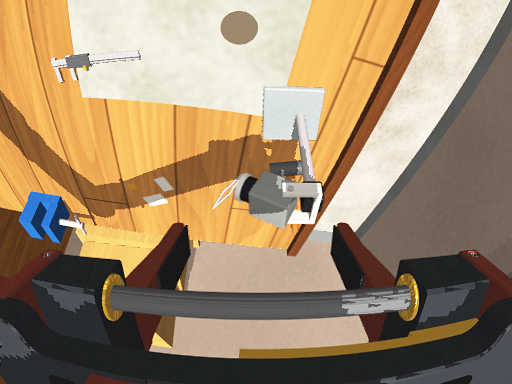

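```bash
python3 shot.py w4 lens; cat > ov.py <<'E'
from h import *
import pickle
v=[.7637,-.2635,.1879,.4708]
s=pickle.load(open('w4.pkl','rb'))
pts=wproj(cammodel(v),s,camera_params('wrist'));print(pts[:12].round(1))
z('w4.npy',78,233,225,335,5,'pics/w4z.png')
z('w4.npy',165,230,228,328,8,'pics/w4y.png',pts)
E
python3 ov.py
```

```text
5.0333 [  7.  25. -29.  83.  46.  85. -18.] [ 0.69182095 -0.11192682  0.36424545] [1.45063718e+02 3.61148327e-02 1.06519950e+01] dq 2.0931259485857154 F [-0.3 -0.5 -0.1] 1.0019372966496816
lens [([182.3, 241.7], 0.66), ([53.2, 96.2], 0.61)]
[[326.9  86.2]
 [318.5 136.4]
 [265.   84.5]
 [264.4 135.7]
 [251.1 210.5]
 [266.2 187. ]
 [250.1 187.2]
 [266.7 163. ]
 [287.1 225.5]
 [300.4 200.5]
 [290.2 203.1]
 [304.5 176.9]]
```

View pics/w4z.png

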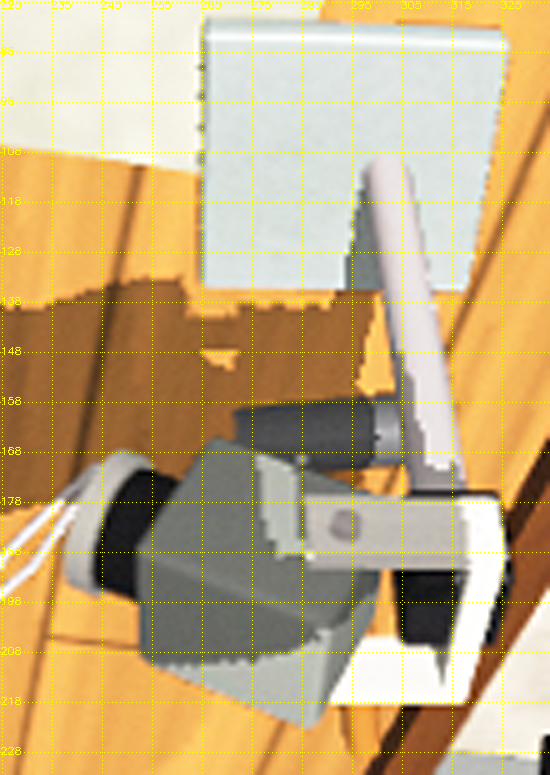

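View pics/w4y.png

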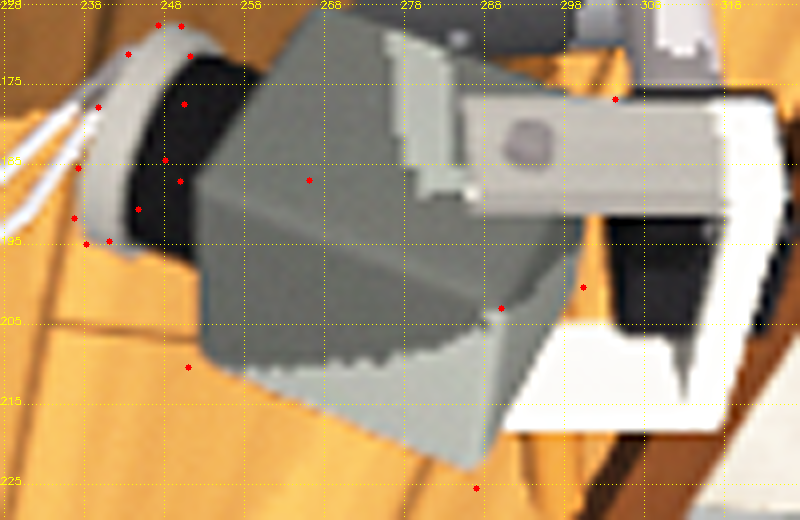

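```bash
cat > fit2.py <<'E'
from h import *
import pickle
s2=pickle.load(open('w2.pkl','rb'));s4=pickle.load(open('w4.pkl','rb'));pw=camera_params('wrist');pt=camera_params('top')
# box corner code (f/b, y sign, z sign) ; 'B' base idx ; 'R' rim (y,z)
O={'w2':[('B',2,362.3,83.3),('B',3,360.3,150.3),('B',0,416.7,89.7),('H',(0,1,1),406.5,100.3),('H',(0,-1,1),403.7,148.8),('H',(1,-1,1),452.5,154.7),('H',(1,1,1),456.5,106),('R',(.022,0),384.5,103.5),('R',(-.022,0),382.8,140.7)],
'w4':[('B',2,265.9,84.5),('B',0,325.5,87.1),('B',3,265.1,135.1),('B',1,317.9,135.5),('H',(0,1,1),252.5,187.3),('H',(1,1,1),289,203.8),('H',(0,-1,1),253,210),('H',(1,-1,1),287,224),('H',(0,1,-1),267.5,165.5)],
'top':[('B',2,330,162.5),('B',0,322.7,127.5),('H',(0,1,1),358.5,147.5),('H',(0,-1,1),379,144),('R',(.022,0),358.5,154),('R',(-.022,0),375.5,151.5)]}
ti=np.arange(0,2*np.pi,np.pi/36)
def res(v,full=False):
    R,h=lens_pose(*v[:4]); g=lambda b:Rz(v[2])@np.array(b)+[v[0],v[1],0]
    xf,xb,hy,hz=v[4:8]; out=[]
    for c in O:
        P=[]
        for k,a,*_ in O[c]:
            P.append(g(HB[a]) if k=='B' else R@np.array([[xf,xb][a[0]],a[1]*hy,a[2]*hz])+h if k=='H' else R@np.array([-.075,*a])+h)
        u=proj(P,pt) if c=='top' else wproj(P,s2 if c=='w2' else s4,pw)
        j={'top':v[8:10],'w2':v[10:12],'w4':v[12:14]}[c]
        out.append(u-[o[2:] for o in O[c]]+j)
    # rim extremes in w4 (leftmost col, topmost row, bottommost row)
    u=wproj([R@np.array([-.075,.022*np.cos(t),.022*np.sin(t)])+h for t in ti],s4,pw)+v[12:14]
    ex=np.array([[u[:,0].min()-237.3,0],[0,u[:,1].max()-195.5],[0,u[:,1].min()-168]])
    out.append(ex); r=np.vstack(out)
    pr=np.r_[(np.array(v[4:8])-[-.051,.007,.027,.025])/.002,np.array(v[8:14])]
    return r if full else np.r_[r.ravel(),pr]
if __name__=='__main__':
    o=least_squares(res,[.76,-.26,.2,.45,-.051,.007,.027,.025]+[0]*6,loss='soft_l1',x_scale=[.01,.01,.01,.01,.001,.001,.001,.001]+[1]*6);v=o.x
    print(o.cost,v.round(4),np.degrees(v[2:4]));print(res(v,True).round(1).tolist())
    cov=np.linalg.inv(o.jac.T@o.jac);sd=np.sqrt(np.diag(cov))[:4];print('sd',sd,np.degrees(sd[2:]))
    np.save('cam.npy',v[:4])
    R,h=lens_pose(*v[:4]);print('lens',h+R@[-.075,0,0],'stone',h+R@[-.195,0,0])
    pts=wproj(cammodel(v[:4]),s4,pw);z('w4.npy',165,230,228,328,8,'pics/w4x.png',np.vstack([pts,wproj([h+R@[0,.03,0]],s4,pw)]))
E
python3 fit2.py
```

```text
9.30655528866227 [ 0.7635 -0.2629  0.1877  0.477  -0.0495  0.0061  0.026   0.0236  0.1099
  0.2835 -0.1639 -0.1295  0.2265  0.5566] [10.75402675 27.32908018]
[[0.0, -0.9], [-0.7, 0.4], [0.5, -1.1], [0.2, 0.7], [0.0, -0.0], [-0.2, 0.3], [-0.1, 0.5], [0.3, -0.2], [0.1, 0.0], [-0.8, 0.2], [1.6, -0.7], [-0.5, 1.0], [0.8, 1.2], [-0.8, 0.1], [0.9, -1.0], [-0.4, -0.1], [0.0, 0.5], [0.0, -0.9], [-0.2, -0.0], [-1.0, -1.1], [0.2, -0.1], [0.6, -0.6], [-0.1, 1.2], [0.1, 0.4], [-0.4, 0.0], [0.0, -0.1], [0.0, -0.7]]
sd [0.00114684 0.00107234 0.00858615 0.01769463] [0.49195009 1.01382759]
lens [ 0.69799488 -0.27533771  0.18556746] stone [ 0.59326106 -0.29522967  0.1304754 ]
```

View pics/w4x.png

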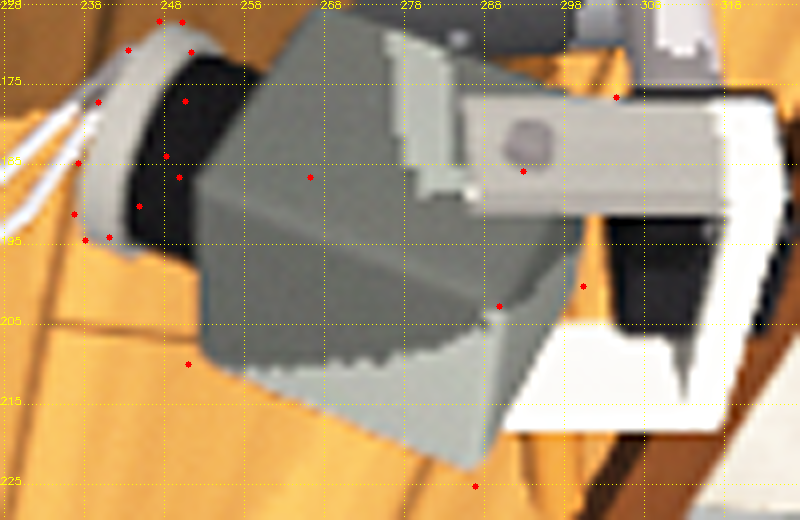

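```bash
python3 -c "
from h import *
print(delta(pose([.596,.14,.22],[180,0,-4])))"
```

```text
(array([ 0.6072, -0.079 ,  0.246 ]), array([-0.0475, -0.3016, -0.0333]))
```

move_arm(
  rows=[
    {"dr": [0.1, -0.01, 0.04], "dp": [-0.006, -0.035, -0.01], "gripper": 0},
    {"dr": [0.6072, -0.079, 0.246], "dp": [-0.0475, -0.3016, -0.0333], "gripper": 0},
    {"dr": [0.6072, -0.079, 0.246], "dp": [-0.0475, -0.3016, -0.0333], "gripper": 0},
    {"dr": [0.6072, -0.079, 0.246], "dp": [-0.0475, -0.3016, -0.0333], "gripper": 0},
    {"dr": [0.6072, -0.079, 0.246], "dp": [-0.0475, -0.3016, -0.0333], "gripper": 0},
    {"dr": [0.6072, -0.079, 0.246], "dp": [-0.0475, -0.3016, -0.0333], "gripper": 0},
    {"dr": [0.6072, -0.079, 0.246], "dp": [-0.0475, -0.3016, -0.0333], "gripper": 0},
    {"dr": [0.6072, -0.079, 0.246], "dp": [-0.0475, -0.3016, -0.0333], "gripper": 0},
    {"dr": [0.6072, -0.079, 0.246], "dp": [-0.0475, -0.3016, -0.0333], "gripper": 0},
    {"dr": [0.6072, -0.079, 0.246], "dp": [-0.0475, -0.3016, -0.0333], "gripper": 0},
  ],
)

```text
t: 5.97
position: [0.5954, 0.1407, 0.2199]
tcp_rot: [180.0, 0.0, -3.9]
contact_force: [0.2, -0.1, 0.8]
grip_width: 1.002
```

```bash
python3 shot.py x0 >/dev/null; python3 shot.py w5 stem stone block pendant_blue
```

```text
6.0167 [  9.  25. -38.  95.  17.  66. -37.] [0.59652174 0.13953917 0.22031546] [ 1.79965743e+02 -4.40343486e-02 -3.98420509e+00] dq 1.2310426781756223 F [ 0.2 -1.5 -0.6] 1.003095138475702
stem [([171.6, 260.8], 0.84)]
stone [([159.6, 273.5], 0.54)]
block [([153.2, 261.5], 0.72), ([162.3, 272.0], 0.64), ([155.0, 262.0], 0.33)]
pendant_blue []
```

View pics/w5.png

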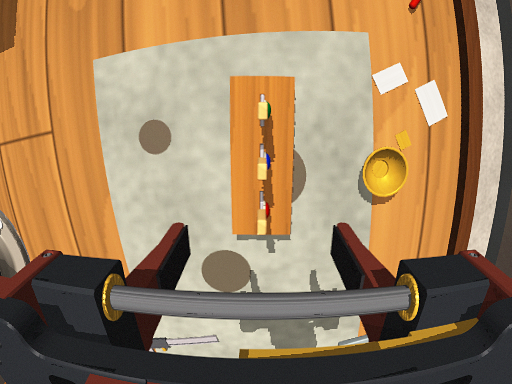

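```bash
python3 - <<'E'
from h import *
import pickle
s=pickle.load(open('w5.pkl','rb'));pw=camera_params('wrist')
bc=[(-.04,.105,.032),(.04,.105,.032),(.04,-.105,.032),(-.04,-.105,.032)]
x,y,a=.5957,.1519,-.0691
P=[Rz(a)@np.array(b)+[x,y,0] for b in bc]+[Rz(a)@np.array(b)+[x,y,0] for b in [(dx,dy,.108) for dx in(-.005,.005) for dy in (-.009,.009)]]
u=wproj(P,s,pw);print(u.round(1))
z('w5.npy',70,245,222,305,4,'pics/w5z.png',u)
z('w5.npy',140,195,235,295,10,'pics/w5y.png',u)
E
```

```text
[[226.5  74.6]
 [291.6  74.6]
 [288.3 233.4]
 [230.1 233.4]
 [254.1 179. ]
 [254.  161.8]
 [263.9 179. ]
 [263.9 161.8]]
```

View pics/w5z.png

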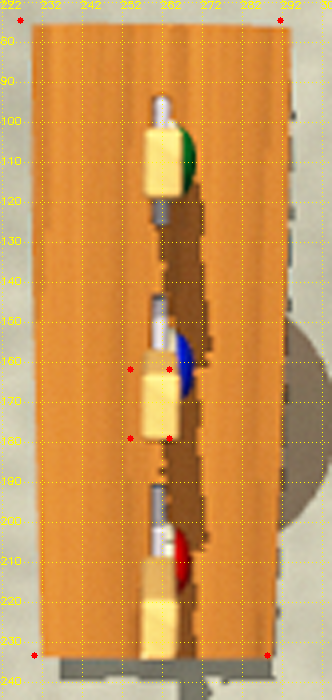

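View pics/w5y.png

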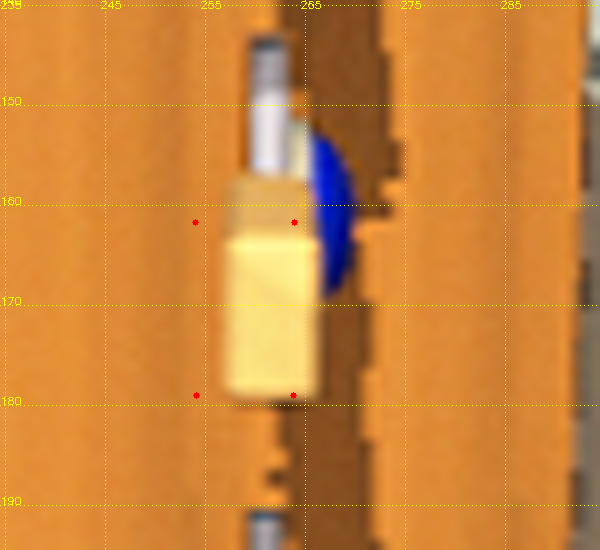

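```bash
python3 -c "
from h import *
print(delta(pose([.5988,.151,.077],[180,0,-4])))"
```

```text
(array([-0.0002,  0.0001, -0.0008]), array([ 0.0011, -0.0115,  0.1427]))
```

move_arm(
  rows=[
    {"dr": [0, 0, 0], "dp": [0.0015, -0.0115, 0.02], "gripper": 0},
    {"dr": [0, 0, 0], "dp": [0.0015, -0.0115, 0.05], "gripper": 0},
    {"dr": [0, 0, 0], "dp": [0.0015, -0.0115, 0.08], "gripper": 0},
    {"dr": [0, 0, 0], "dp": [0.0015, -0.0115, 0.105], "gripper": 0},
    {"dr": [0, 0, 0], "dp": [0.0015, -0.0115, 0.125], "gripper": 0},
    {"dr": [0, 0, 0], "dp": [0.0015, -0.0115, 0.137], "gripper": 0},
    {"dr": [0, 0, 0], "dp": [0.0015, -0.0115, 0.143], "gripper": 0},
    {"dr": [0, 0, 0], "dp": [0.0015, -0.0115, 0.143], "gripper": 0},
    {"dr": [0, 0, 0], "dp": [0.0015, -0.0115, 0.143], "gripper": 0.4},
    {"dr": [0, 0, 0], "dp": [0.0015, -0.0115, 0.143], "gripper": 0.6},
  ],
)

```text
t: 7.1
position: [0.5993, 0.1527, 0.0775]
tcp_rot: [-179.9, -0.0, -3.9]
contact_force: [-0.5, 0.4, 0.7]
grip_width: 0.886
```

```bash
python3 shot.py w6 stem stone; python3 -c "
from h import *
z('w6.npy',120,300,170,350,4,'pics/w6z.png')"
```

```text
7.1 [  5.  34. -34. 101.  24.  52. -43.] [0.59925156 0.15269784 0.07746965] [-1.79931323e+02 -4.41875494e-02 -3.93104365e+00] dq 0.43096684930584567 F [-0.5  0.4  0.7] 0.886493338902237
stem [([238.3, 261.5], 0.93), ([259.5, 260.6], 0.44)]
stone [([214.2, 272.0], 0.59)]
```

View pics/w6z.png

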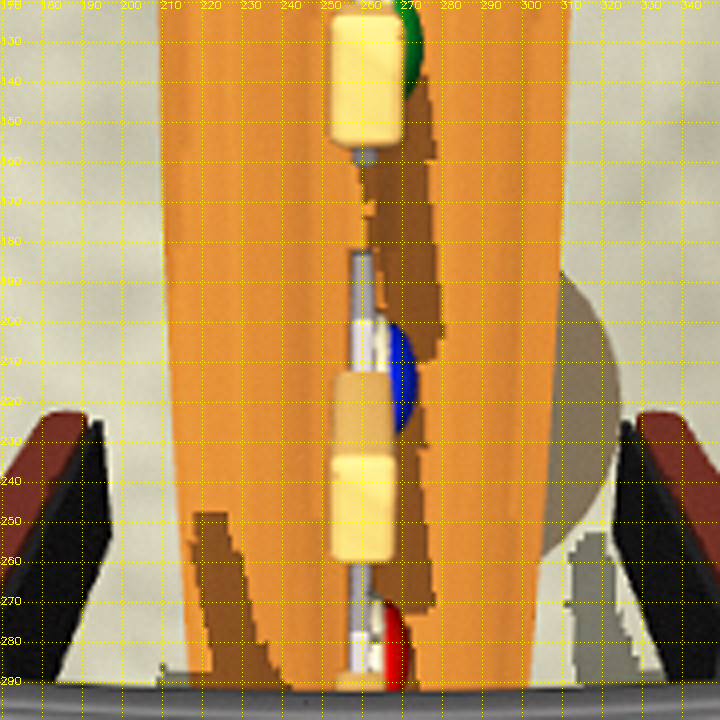

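```bash
python3 -c "
from h import *
import pickle
s=pickle.load(open('w6.pkl','rb'));pw=camera_params('wrist')
for x,y in [(.599,.151),(.599,.153),(.6,.149)]:
  P=[Rz(-.069)@np.array(b)+[x,y,0] for b in [(-.005,.009,.108),(.005,-.009,.108),(0,.018,.072),(0,0,.112),(0,0,.104)]]
  print(wproj(P,s,pw).round(1).tolist())"
```

```text
[[252.3, 234.1], [269.6, 261.7], [260.9, 199.3], [261.1, 251.5], [261.1, 245.1]]
[[252.0, 230.8], [269.4, 258.7], [260.7, 196.4], [260.9, 248.3], [260.9, 242.1]]
[[254.3, 237.2], [271.4, 264.4], [262.6, 202.0], [263.1, 254.4], [263.0, 248.0]]
```

move_arm(
  rows=[
    {"dr": [0, 0, 0], "dp": [0, 0, 0], "gripper": 1},
    {"dr": [0, 0, 0], "dp": [0, 0, 0], "gripper": 1},
    {"dr": [0, 0, 0], "dp": [0, 0, 0], "gripper": 1},
    {"dr": [0, 0, 0], "dp": [0, 0, 0], "gripper": 1},
    {"dr": [0, 0, 0], "dp": [0, 0, 0], "gripper": 1},
    {"dr": [0, 0, 0], "dp": [0, 0, 0], "gripper": 1},
    {"dr": [0, 0, 0], "dp": [0, 0, 0], "gripper": 1},
    {"dr": [0, 0, 0], "dp": [0, 0, 0], "gripper": 1},
    {"dr": [0, 0, 0], "dp": [0, 0, 0], "gripper": 1},
    {"dr": [0, 0, 0], "dp": [0, 0, 0], "gripper": 1},
  ],
)

```text
t: 8.08
position: [0.5982, 0.1523, 0.076]
tcp_rot: [-180.0, 0.1, -3.9]
contact_force: [0.4, -0.1, 0.1]
grip_width: 0.109
```

```bash
python3 -c "
from h import *
s=state();print(s['grip_width'],s['contact_force'],s['moment'])"
```

```text
0.10867578964732076 [ 0.40607673 -0.06348166  0.13387076] [-0.04944826 -0.14837341  0.00493506]
```

move_arm(
  rows=[
    {"dr": [0, 0, 0], "dp": [0, 0, -0.004], "gripper": 1},
    {"dr": [0, 0, 0], "dp": [0, 0, -0.012], "gripper": 1},
    {"dr": [0, 0, 0], "dp": [0, 0, -0.024], "gripper": 1},
    {"dr": [0, 0, 0], "dp": [0, 0, -0.038], "gripper": 1},
    {"dr": [0, 0, 0], "dp": [0, 0, -0.055], "gripper": 1},
    {"dr": [0, 0, 0], "dp": [0, 0, -0.075], "gripper": 1},
    {"dr": [0, 0, 0], "dp": [0, 0, -0.095], "gripper": 1},
    {"dr": [0, 0, 0], "dp": [0, 0, -0.112], "gripper": 1},
    {"dr": [0, 0, 0], "dp": [0, 0, -0.125], "gripper": 1},
    {"dr": [0, 0, 0], "dp": [0, 0, -0.13], "gripper": 1},
  ],
)

```text
t: 8.92
position: [0.5994, 0.153, 0.2094]
tcp_rot: [-179.9, -0.1, -3.9]
contact_force: [1.1, 0.0, -0.4]
grip_width: 0.11
```

```bash
python3 shot.py w7 stem stone pendant_blue; python3 -c "
from h import *
z('w7.npy',170,290,190,340,5,'pics/w7z.png')
im=camera('scene');np.save('sc1.npy',im);z(im,180,260,260,380,6,'pics/sc1.png')"
```

```text
8.9167 [  8.  26. -38.  95.  17.  65. -38.] [0.59940912 0.15295634 0.20941323] [-1.79904031e+02 -1.41187422e-01 -3.91416079e+00] dq 4.48544153143969 F [ 1.1  0.  -0.4] 0.10983061868353843
stem []
stone [([212.6, 276.0], 0.87)]
pendant_blue [([198.0, 262.6], 0.85)]
```

View pics/w7z.png

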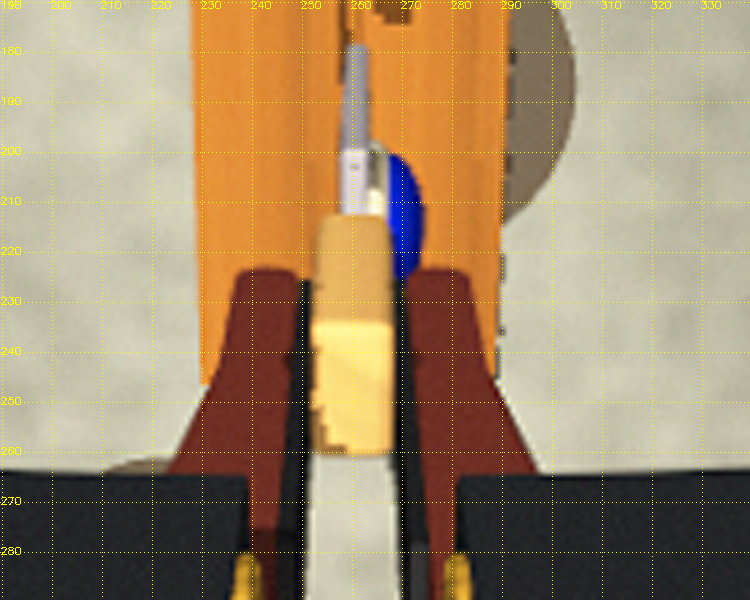

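View pics/sc1.png

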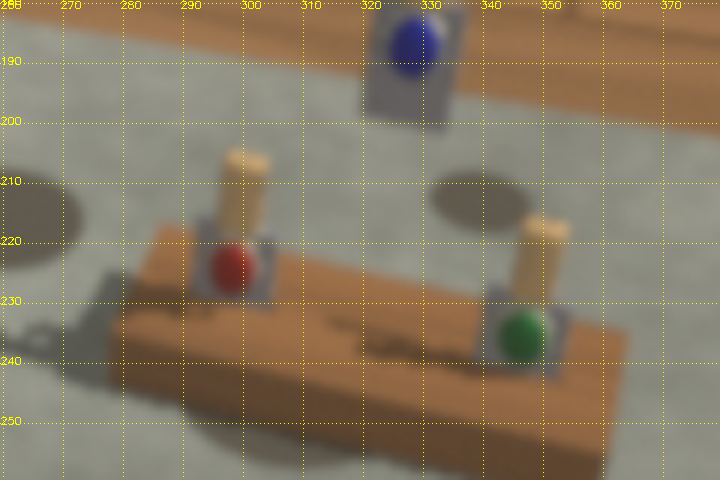

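```bash
cat > fitp.py <<'E'
from h import *
pw=camera_params('wrist')
S0={'position':np.zeros(3),'tcp_rot':np.zeros(3)}
PT=[((-.005,.009,.096),251.9,233.9),((.005,.009,.096),267.9,233.9),((-.005,-.009,.096),252.1,260.5),((.005,-.009,.096),268.1,260.5),
((-.002,.018,.06),257.8,199.5),((.002,.018,.06),263.2,199.5),((-.002,.018,0),259.2,178.5),((.002,.018,0),263.2,178.5),((.010,0,.04),274.3,212)]
def pm(v): # tool_from_pendant
    R=Ro.from_euler('x',180,degrees=True)*Ro.from_rotvec(v[3:6]); return R.as_matrix(),np.array(v[:3])
def res(v,full=False):
    R,t=pm(v); u=wproj([R@np.array(p[0])+t for p in PT],S0,pw)-[p[1:] for p in PT]
    return u if full else np.r_[u.ravel(), np.array(v[3:6])*np.array([20,60,60]), v[0]*300]
o=least_squares(res,[0,0,.065,0,0,0],loss='soft_l1',x_scale=[.001]*3+[.01]*3);v=o.x
print(v[:3],np.degrees(v[3:]));print(res(v,True).round(1).tolist())
sd=np.sqrt(np.diag(np.linalg.inv(o.jac.T@o.jac)));print(sd[:3],np.degrees(sd[3:]))
E
python3 fitp.py
```

```text
[0.00034599 0.0034738  0.07129871] [ 0.39876858 -0.61512814  0.20529042]
[[-0.4, -0.1], [0.7, -0.1], [-0.1, -0.2], [0.3, -0.2], [-0.2, 0.2], [0.3, 0.2], [-0.3, -0.4], [0.2, -0.4], [-0.5, 1.6]]
[0.00059894 0.001014   0.00349831] [0.73450536 0.42068144 0.80842818]
```

```bash
sed -i 's/v\[0\]\*300\]/v[0]*300,(v[2]-.0653)*1500]/' fitp.py; python3 fitp.py; python3 - <<'E'
from h import *
import pickle
s=pickle.load(open('w7.pkl','rb')); M=T(s)
for nm,P in [('z.0653',[0,.001,.0653])]:
    R=Ro.from_euler('x',180,degrees=True).as_matrix()
    pts=[(.002,-.018,0),(.002,.018,0),(.010,0,.04)]
    W=[M[:3,:3]@(R@np.array(p)+P)+M[:3,3] for p in pts]; print(proj(W,'scene').round(1),proj(W,'top').round(1))
E
```

```text
[0.00024804 0.00223125 0.06552441] [-0.51873079 -0.5550624   0.16156957]
[[-0.7, -0.4], [1.0, -0.4], [-0.5, 0.7], [0.6, 0.7], [-0.3, -0.4], [0.3, -0.4], [-0.4, -0.2], [0.2, -0.2], [-0.2, 2.0]]
[0.00058212 0.00065385 0.00071081] [0.474775   0.42546581 0.81379407]
[[319.2 198.1]
 [334.1 201.2]
 [328.2 187.5]] [[204.  195.5]
 [190.  194.6]
 [195.1 189.2]]
```

```bash
cat > tgt.py <<'E'
from h import *
def target(back=0.0,p=(.0002,.0013,.0655),Rp=np.eye(3)):
    v=np.load('cam.npy'); R,h=lens_pose(*v)
    so=h+R@[-.195-back,0,0]; Rt=R@Rp.T@Ro.from_euler('x',180,degrees=True).as_matrix().T
    org=so-(R)@np.array([.010,0,.04])
    M=np.eye(4);M[:3,:3]=Rt;M[:3,3]=org-Rt@np.array(p);return M
if __name__=='__main__':
    np.set_printoptions(suppress=True)
    for b in (.06,0):
        M=target(b);print(b,M[:3,3].round(4),Ro.from_matrix(M[:3,:3]).as_euler('xyz',degrees=True).round(2),delta(M))
E
python3 tgt.py
```

```text
0.06 [ 0.5202 -0.3078  0.1209] [180.   -27.33  10.75] (array([ 0.0611,  0.4776, -0.2512]), array([-0.0456,  0.4638,  0.0844]))
0 [ 0.5726 -0.2978  0.1484] [180.   -27.33  10.75] (array([ 0.0611,  0.4776, -0.2512]), array([0.0059, 0.4503, 0.0567]))
```

move_arm(
  rows=[
    {"dr": [0, 0, 0], "dp": [0, 0.006, -0.006], "gripper": 1},
    {"dr": [0, 0, 0], "dp": [-0.003, 0.02, -0.015], "gripper": 1},
    {"dr": [0, 0, 0], "dp": [-0.008, 0.042, -0.02], "gripper": 1},
    {"dr": [0.003, 0.02, -0.01], "dp": [-0.015, 0.07, -0.02], "gripper": 1},
    {"dr": [0.008, 0.06, -0.03], "dp": [-0.022, 0.102, -0.02], "gripper": 1},
    {"dr": [0.013, 0.1, -0.055], "dp": [-0.03, 0.136, -0.015], "gripper": 1},
    {"dr": [0.019, 0.15, -0.08], "dp": [-0.036, 0.17, -0.01], "gripper": 1},
    {"dr": [0.027, 0.21, -0.11], "dp": [-0.041, 0.205, 0], "gripper": 1},
    {"dr": [0.034, 0.27, -0.14], "dp": [-0.045, 0.24, 0.01], "gripper": 1},
    {"dr": [0.041, 0.32, -0.17], "dp": [-0.0456, 0.275, 0.02], "gripper": 1},
  ],
)

```text
t: 10.0
position: [0.5322, -0.121, 0.1856]
tcp_rot: [-179.3, -18.5, 5.9]
contact_force: [1.3, 0.8, -2.1]
grip_width: 0.113
```

```bash
python3 tgt.py; python3 -c "
from h import *
s=state();print(s['t'],s['q'].round(0),s['position'],s['tcp_rot'],s['contact_force'],s['grip_width'])"
```

```text
0.06 [ 0.5202 -0.3078  0.1209] [180.   -27.33  10.75] (array([ 0.0215,  0.154 , -0.0793]), array([-0.05  ,  0.1852,  0.0494]))
0 [ 0.5726 -0.2978  0.1484] [180.   -27.33  10.75] (array([ 0.0215,  0.154 , -0.0793]), array([0.0091, 0.1805, 0.0402]))
10.0 [ 46.  11. -39. 120.   3.  34.  12.] [ 0.53220983 -0.12097605  0.18561433] [-179.33491007  -18.47589653    5.88470961] [ 1.25199839  0.80289011 -2.1451666 ] 0.11285124779994354
```

move_arm(
  rows=[
    {"dr": [0.003, 0.02, -0.01], "dp": [-0.01, 0.027, 0.005], "gripper": 1},
    {"dr": [0.006, 0.05, -0.025], "dp": [-0.02, 0.055, 0.011], "gripper": 1},
    {"dr": [0.01, 0.08, -0.04], "dp": [-0.03, 0.085, 0.018], "gripper": 1},
    {"dr": [0.014, 0.105, -0.055], "dp": [-0.037, 0.115, 0.026], "gripper": 1},
    {"dr": [0.018, 0.13, -0.066], "dp": [-0.044, 0.142, 0.034], "gripper": 1},
    {"dr": [0.02, 0.145, -0.074], "dp": [-0.048, 0.163, 0.041], "gripper": 1},
    {"dr": [0.0215, 0.154, -0.079], "dp": [-0.05, 0.178, 0.046], "gripper": 1},
    {"dr": [0.0215, 0.154, -0.079], "dp": [-0.05, 0.185, 0.0494], "gripper": 1},
    {"dr": [0.0215, 0.154, -0.079], "dp": [-0.05, 0.185, 0.0494], "gripper": 1},
    {"dr": [0.0215, 0.154, -0.079], "dp": [-0.05, 0.185, 0.0494], "gripper": 1},
  ],
)

```text
t: 10.83
position: [0.5218, -0.3046, 0.1208]
tcp_rot: [-179.7, -27.2, 10.6]
contact_force: [0.2, 0.3, -0.7]
grip_width: 0.11
```

```bash
python3 tgt.py; python3 shot.py w8 lens stone
```

```text
0.06 [ 0.5202 -0.3078  0.1209] [180.   -27.33  10.75] (array([-0.0031,  0.0019, -0.0026]), array([-0.0018,  0.0028, -0.0011]))
0 [ 0.5726 -0.2978  0.1484] [180.   -27.33  10.75] (array([-0.0031,  0.0019, -0.0026]), array([ 0.0582,  0.0027, -0.0012]))
10.8333 [ 71.  25. -43. 117.  -5.  24.  49.] [ 0.52178857 -0.30459307  0.12077708] [-179.74989682  -27.2179609    10.58986167] dq 1.1850326221202148 F [ 0.2  0.3 -0.7] 0.11021150203483798
lens [([212.8, 465.0], 0.55)]
stone [([213.4, 273.6], 0.56)]
```

View pics/w8.png

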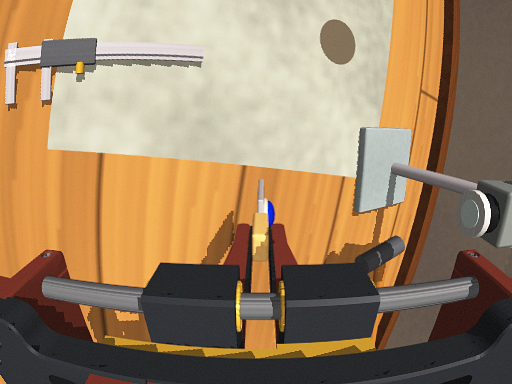

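```bash
cat > ov2.py <<'E'
from h import *
import pickle,sys
n=sys.argv[1];s=pickle.load(open(n+'.pkl','rb'));pw=camera_params('wrist');v=np.load('cam.npy')
R,h=lens_pose(*v)
print('lens pred',wproj([h+R@[-.075,0,0]],s,pw))
u=wproj(cammodel(v),s,pw)
z(n+'.npy',*map(int,sys.argv[2:7]),f'pics/{n}z.png',u)
E
python3 ov2.py w8 120 250 350 512 5
```

```text
lens pred [[469.5672924  212.94972309]]
```

View pics/w8z.png

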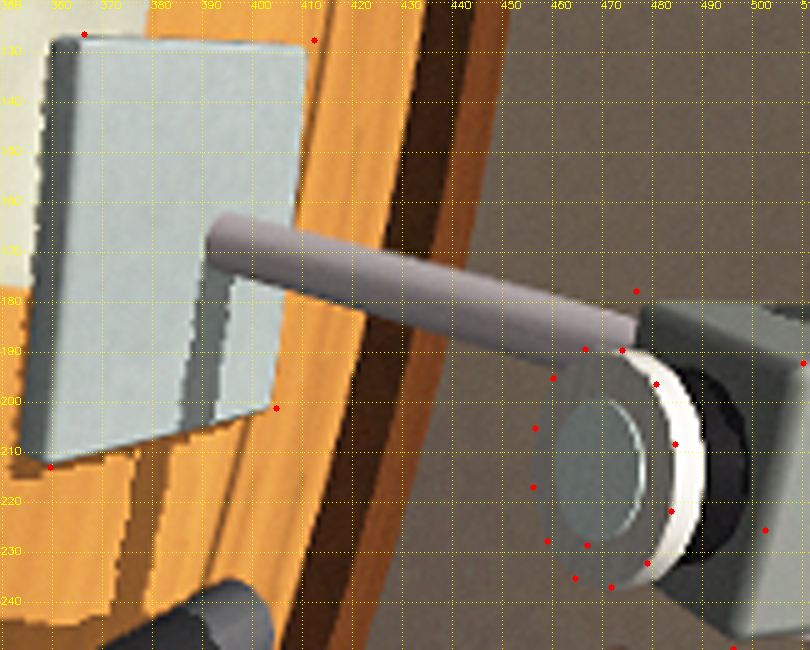

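move_arm(
  rows=[
    {"dr": [0, 0, 0], "dp": [0.005, 0, 0], "gripper": 1},
    {"dr": [0, 0, 0], "dp": [0.012, 0, 0], "gripper": 1},
    {"dr": [0, 0, 0], "dp": [0.02, 0, 0], "gripper": 1},
    {"dr": [0, 0, 0], "dp": [0.029, 0, 0], "gripper": 1},
    {"dr": [0, 0, 0], "dp": [0.038, 0, 0], "gripper": 1},
    {"dr": [0, 0, 0], "dp": [0.046, 0, 0], "gripper": 1},
    {"dr": [0, 0, 0], "dp": [0.053, 0, 0], "gripper": 1},
    {"dr": [0, 0, 0], "dp": [0.058, 0, 0], "gripper": 1},
    {"dr": [0, 0, 0], "dp": [0.06, 0, 0], "gripper": 1},
    {"dr": [0, 0, 0], "dp": [0.06, 0, 0], "gripper": 1},
  ],
)

```text
t: 11.82
position: [0.5746, -0.2954, 0.1485]
tcp_rot: [-179.8, -27.2, 10.6]
contact_force: [-0.1, 0.1, -1.4]
grip_width: 0.115
```

```bash
python3 tgt.py; for i in 1 2 3; do python3 -c "
from h import *
camera('top'); s=state(); print(s['position'],s['tcp_rot'],abs(s['dq']).max())"; done; python3 tgt.py;  python3 shot.py w9 lens stone; python3 ov2.py w9 120 270 380 512 5; python3 -c "
from h import *
z('w9.npy',170,270,220,320,6,'pics/w9p.png')
for c in ('scene','top'):
  im=camera(c);np.save(c+'9.npy',im);print([(n,[(d['location'],d['confidence']) for d in pinpoint(n,c)][:2]) for n in ('stone','lens','stem')])
z('scene9.npy',160,240,90,190,7,'pics/s9z.png');z('top9.npy',100,200,300,400,6,'pics/t9z.png')
"
```

```text
0.06 [ 0.5202 -0.3078  0.1209] [180.   -27.33  10.75] (array([-0.0021,  0.0014, -0.0021]), array([-0.0622,  0.0021, -0.001 ]))
0 [ 0.5726 -0.2978  0.1484] [180.   -27.33  10.75] (array([-0.0021,  0.0014, -0.0021]), array([-0.0022,  0.002 , -0.0011]))
[ 0.57406423 -0.29556062  0.14814493] [-179.80193709  -27.22066225   10.59107099] 0.6281058789329852
[ 0.57369343 -0.29568774  0.14789889] [-179.78500555  -27.19980557   10.56464763] 0.47079194166816957
[ 0.57354329 -0.29579454  0.14781627] [-179.77924795  -27.19544047   10.54613799] 0.23889050680393797
0.06 [ 0.5202 -0.3078  0.1209] [180.   -27.33  10.75] (array([-0.0022,  0.0023, -0.0032]), array([-0.0609,  0.002 , -0.001 ]))
0 [ 0.5726 -0.2978  0.1484] [180.   -27.33  10.75] (array([-0.0022,  0.0023, -0.0032]), array([-0.0009,  0.0018, -0.0012]))
11.9667 [ 64.  25. -40. 112.  -3.  27.  43.] [ 0.57354329 -0.29579454  0.14781627] [-179.77924795  -27.19544047   10.54613799] dq 0.23889050680393797 F [-0.3 -0.9 -0.4] 0.10860138634480428
lens [([216.3, 416.0], 0.67)]
stone [([211.9, 276.0], 0.65)]
lens pred [[417.80263163 213.69919002]]
[('stone', [([174.6, 164.6], 0.54)]), ('lens', [([180.1, 143.3], 0.76)]), ('stem', [([159.4, 159.6], 0.72)])]
[('stone', [([198.5, 369.9], 0.58), ([145.2, 346.4], 0.26)]), ('lens', [([152.2, 365.2], 0.83), ([195.9, 360.1], 0.65)]), ('stem', [([149.2, 213.4], 0.68), ([210.6, 379.5], 0.65)])]
```

View pics/w9z.png

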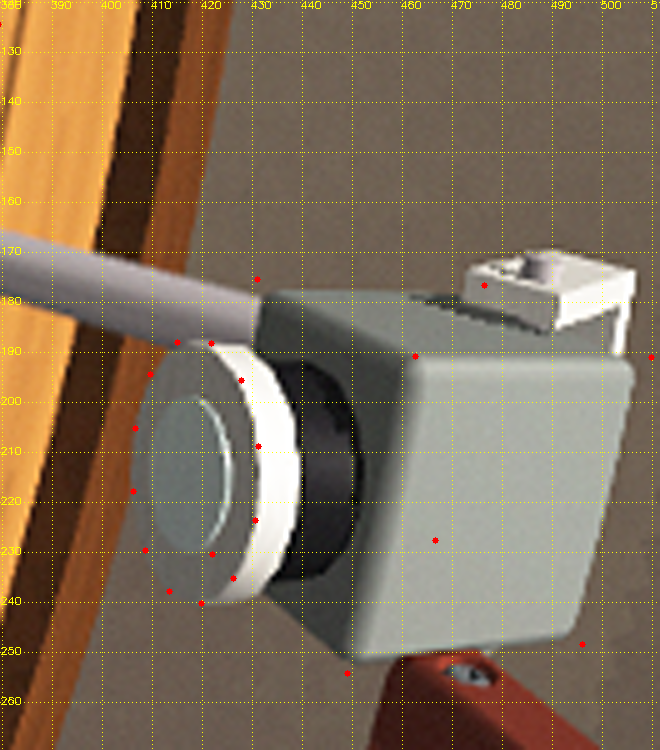

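View pics/w9p.png

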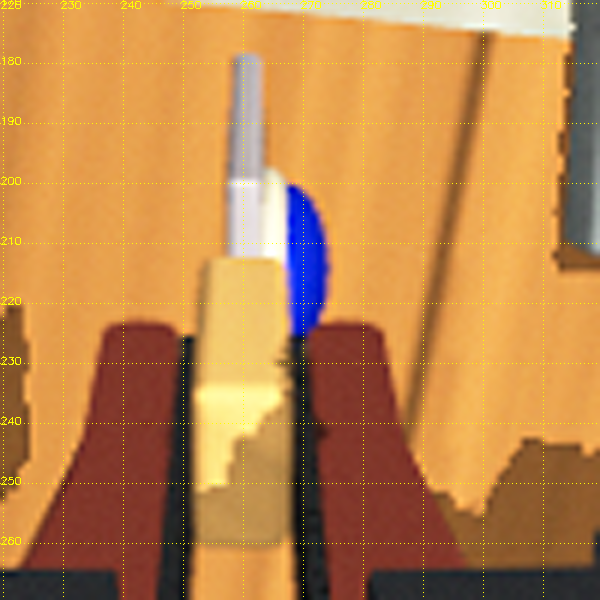

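View pics/s9z.png

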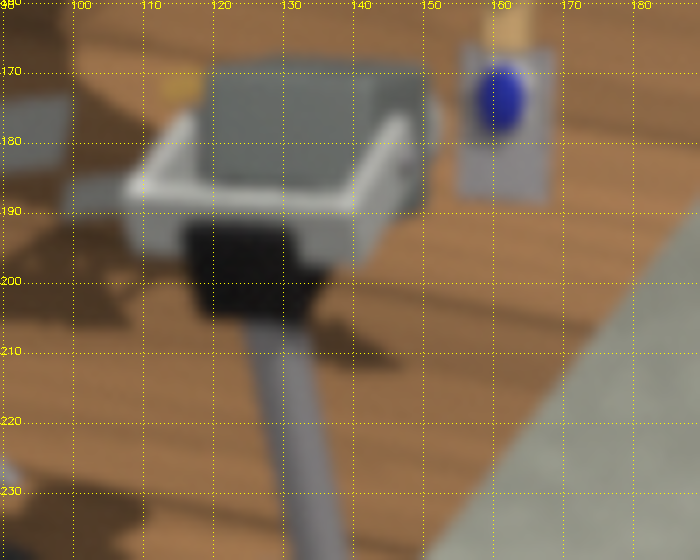

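View pics/t9z.png

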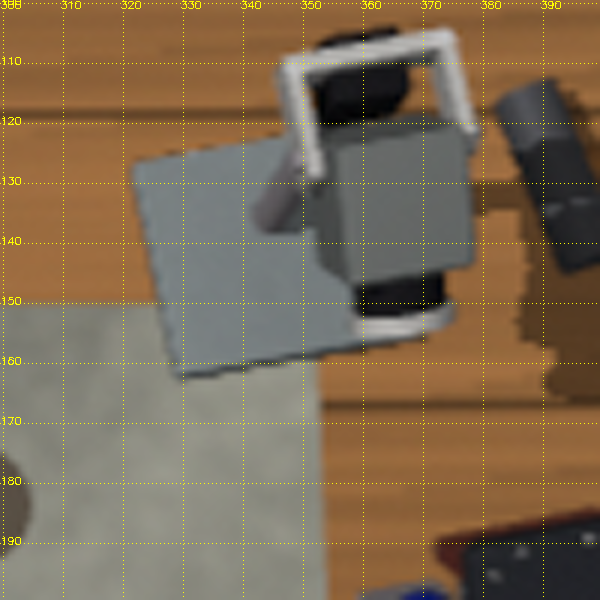

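```bash
cat > chk.py <<'E'
from h import *
import pickle,sys
s=pickle.load(open('w9.pkl','rb'))
M=T(s);R=Ro.from_euler('x',180,degrees=True).as_matrix();p=np.array([.0002,.0013,.0655])
pts=[(.002,-.018,.06),(.002,.018,.06),(.002,.018,0),(.002,-.018,0),(.010,0,.04)]
for roll in (0,-2,2):
    W=[M[:3,:3]@(R@Ro.from_euler('x',roll,degrees=True).as_matrix()@np.array(q)+p)+M[:3,3] for q in pts]
    u=proj(W,'scene');print(roll,u.round(1).tolist())
    if roll==0: z('scene9.npy',155,195,145,180,14,'pics/s9p.png',u)
E
python3 chk.py
cat > fit3.py <<'E'
from fit2 import *
import fit2
s8=pickle.load(open('w8.pkl','rb'));s9=pickle.load(open('w9.pkl','rb'))
E8=dict(l=456.7,r=484.3,t=190,b=236.7,g=(469.5,213.3));E9=dict(l=405.9,r=431.1,t=188,b=239.5,g=(417.8,214))
H9=[((0,1,1),463.0,190.5),((0,-1,1),0,0)]
def r3(v):
    R,h=lens_pose(*v[:4]);out=[]
    for sx,E,j in((s8,E8,v[14:16]),(s9,E9,v[16:18])):
        u=wproj([R@np.array([-.075,.022*np.cos(t),.022*np.sin(t)])+h for t in ti],sx,pw)+j
        g=wproj([h+R@[-.075,0,0]],sx,pw)[0]+j-E['g']
        out+= [u[:,0].min()-E['l'],u[:,0].max()-E['r'],u[:,1].min()-E['t'],u[:,1].max()-E['b'],*g]
    return np.array(out)
def f(v): return np.r_[res(v[:14]),r3(v),v[14:18]]
o=least_squares(f,[.7635,-.263,.1877,.477,-.0495,.006,.026,.0236]+[0]*10,loss='soft_l1',x_scale=[.01]*4+[.001]*4+[1]*10);v=o.x
print(v[:4],np.degrees(v[2:4]),v[8:].round(2));print(r3(v).round(2))
sd=np.sqrt(np.diag(np.linalg.inv(o.jac.T@o.jac)))[:4];print(sd,np.degrees(sd[2:]))
R,h=lens_pose(*v[:4]);print('lens',h+R@[-.075,0,0],'stone',h+R@[-.195,0,0])
np.save('cam3.npy',v[:4])
E
python3 fit3.py
```

```text
0 [[154.7, 166.3], [167.7, 167.0], [167.2, 189.0], [154.2, 188.3], [160.1, 174.2]]
-2 [[155.4, 166.1], [168.5, 167.3], [167.2, 189.3], [154.2, 188.0], [160.6, 174.3]]
2 [[153.9, 166.5], [167.0, 166.8], [167.2, 188.8], [154.2, 188.5], [159.6, 174.2]]
[ 0.76367398 -0.2632733   0.18996115  0.48165773] [10.88397189 27.59695507] [-0.03  0.34 -0.3   0.   -0.11  0.91  0.22 -0.01  0.03 -0.18]
[-0.69  0.36 -0.9   0.83  0.01  0.04  0.02  0.11 -0.52  0.91 -0.17 -0.03]
[0.00098085 0.00075309 0.00797258 0.01088841] [0.45679543 0.62386008]
lens [ 0.6984025  -0.27582367  0.18525633] stone [ 0.59396814 -0.29590426  0.12966646]
```

View pics/s9p.png

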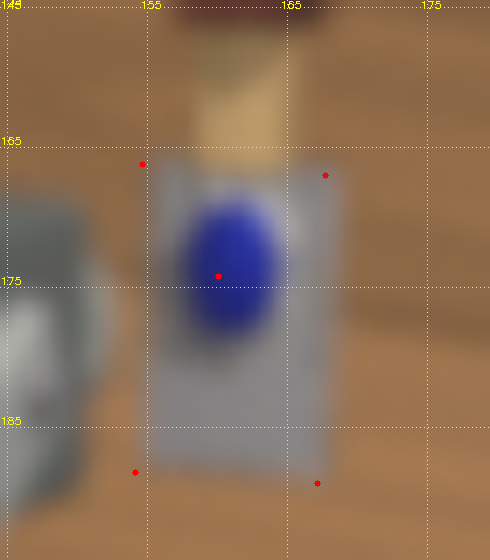

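```bash
cp cam3.npy cam.npy; python3 - <<'E'
from tgt import *
np.set_printoptions(suppress=True)
s=state();print(s['t'],s['position'],s['tcp_rot'])
# average measured
M=target(0,(.0002,.0018,.0655),Ro.from_euler('x',-.5,degrees=True).as_matrix());print(M[:3,3],delta(M))
E
```

```text
12.5167 [ 0.57407807 -0.29566281  0.14825399] [-179.80900411  -27.23401794   10.58339924]
[ 0.57325292 -0.29863653  0.14755185] (array([ 0.0078,  0.0063, -0.0047]), array([-0.0015,  0.0028, -0.    ]))
```

move_arm(
  rows=[
    {"dr": [0.002, 0.002, -0.001], "dp": [-0.0003, 0.0007, 0], "gripper": 1},
    {"dr": [0.004, 0.004, -0.003], "dp": [-0.0008, 0.0014, 0], "gripper": 1},
    {"dr": [0.006, 0.006, -0.004], "dp": [-0.0012, 0.0022, 0], "gripper": 1},
    {"dr": [0.008, 0.006, -0.005], "dp": [-0.0015, 0.0028, 0], "gripper": 1},
    {"dr": [0.008, 0.006, -0.005], "dp": [-0.0015, 0.0028, 0], "gripper": 1},
    {"dr": [0.008, 0.006, -0.005], "dp": [-0.0015, 0.0028, 0], "gripper": 1},
    {"dr": [0.008, 0.006, -0.005], "dp": [-0.0015, 0.0028, 0], "gripper": 1},
    {"dr": [0.008, 0.006, -0.005], "dp": [-0.0015, 0.0028, 0], "gripper": 1},
    {"dr": [0.008, 0.006, -0.005], "dp": [-0.0015, 0.0028, 0], "gripper": 1},
    {"dr": [0.008, 0.006, -0.005], "dp": [-0.0015, 0.0028, 0], "gripper": 1},
  ],
)

```text
t: 13.35
position: [0.5733, -0.2985, 0.1476]
tcp_rot: [-179.5, -27.6, 10.9]
contact_force: [0.5, 0.5, -0.4]
grip_width: 0.11
```

```bash
python3 - <<'E'
from tgt import *
np.set_printoptions(suppress=True)
M=target(0,(.0002,.0018,.0655),Ro.from_euler('x',-.5,degrees=True).as_matrix())
for i in range(3):
    camera('wrist');s=state();print(s['t'],delta(M),abs(s['dq']).max())
E
python3 shot.py w10 lens stone; python3 ov2.py w10 165 270 380 512 5; python3 -c "
from h import *
z('w10.npy',170,270,220,320,6,'pics/w10p.png')"
```

```text
13.4 (array([-0.0003,  0.0003,  0.0005]), array([-0.0001,  0.0001, -0.    ])) 0.05250429725278769
13.45 (array([-0.0003,  0.0003,  0.0005]), array([-0.0001,  0.0001, -0.    ])) 0.1301543764457732
13.5 (array([-0.0002,  0.0003,  0.0004]), array([-0.0001,  0.    , -0.    ])) 0.07921231938125127
13.5 [ 65.  26. -41. 112.  -4.  27.  44.] [ 0.57334781 -0.2985808   0.14757827] [-179.50012641  -27.58059705   10.91190058] dq 0.07921231938125127 F [ 0.3  0.2 -0.5] 0.11222375808521305
lens [([213.6, 418.0], 0.94)]
stone [([213.1, 276.4], 0.73)]
lens pred [[417.9591757  211.73284252]]
```

View pics/w10z.png

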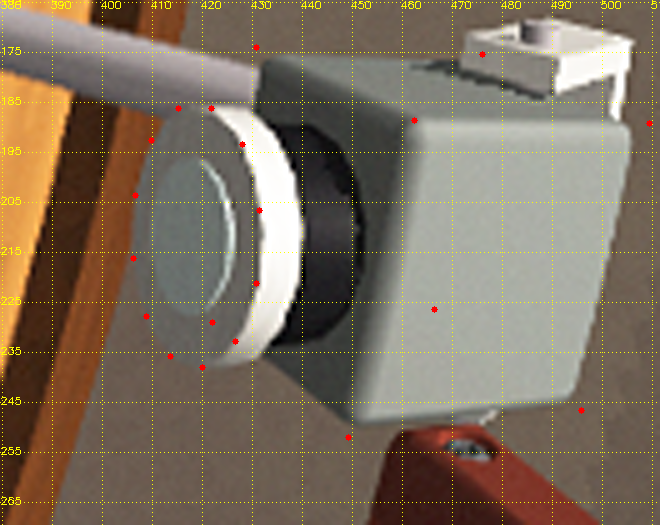

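View pics/w10p.png

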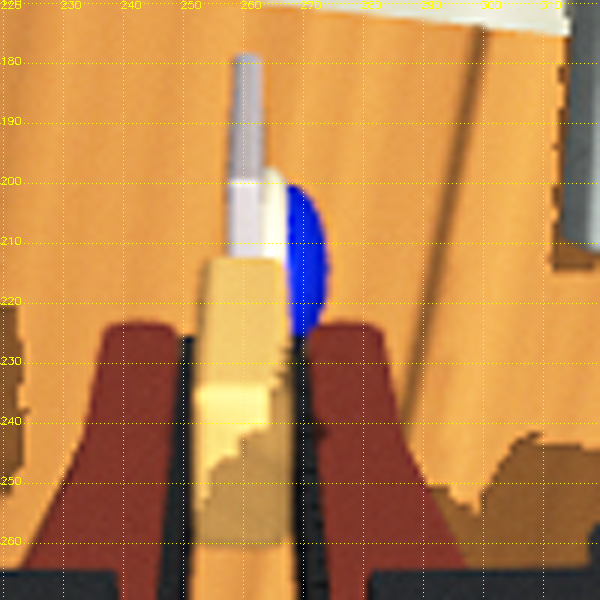

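```bash
python3 -c "
from plant import *
print(close_job()); s=state(); print(s['t'],s['grip_width'])"
```

```text
the job is handed in; nothing more can be done
None
the job is handed in; nothing more can be done
```

I gripped the blue pendant by its stem, drew it straight up out of the middle slot and held it in front of the inspection camera. The job was handed in at about 13.5 s of the 42 s limit, with the pendant still in the grip.

**Pose:** I estimated the lens at (0.698, −0.276, 0.185) m, heading 10.9° and looking down 27.6°, each with about 0.5° uncertainty. The tool ended within 0.2 mm and 0.05° of the pose computed from that.

**Final picture:** The lens glass sat within about 0.5 px of where it should be. The arm was nearly motionless (about 0.1°/s), the opening stayed at the stem's thickness, and the pendant had not slipped since it was lifted out.

**What stayed uncertain:**
- **Pendant lean:** The wrist picture suggested a roll of about 0.5° in the grip, and the coarser scene picture about 1°. I corrected 0.5°, so up to about 1° of lean could remain.
- **Pendant position in the grip:** It is known to roughly 1 mm. The wrist picture alone put its depth about 6 mm off with a large uncertainty, so I relied on its height in the slot when I gripped it.
- **Scene camera:** It disagreed with the other views by about 2 px vertically, so I left it out of the final fit of the camera's position and tilt.

The contact force stayed within about 2 N whenever I read it. The red and green pendants looked undisturbed after the lift, and nothing came near the inspection camera. I did not recheck the caliper and dish at the end.

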